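# Line up a turned handle and stamp it with the two-stage key

### The arm

A 6-joint arm with a two-finger parallel gripper is mounted at the origin on the work surface. World frame = base frame: x ahead of the robot, y to its left, z up, the work surface at z = 0. Lengths are in mm, angles in rad, forces in N, time in s.
With the tool pointing down it reaches from about 350 to 875 mm from the base axis. Payload 4.2 kg.
Tool frame: the origin (TCP) lies at the very end of the fingers, on their centre line; the grasp point (between the pads) lies 19 mm behind it; z points along the fingers, y is the direction in which the jaws open and shut (so a half turn about z gives the same grasp; the last joint's range is limited). The gripper opens to 85 mm and grips with 20 to 120 N. Pads are 22 mm wide; open, the fingers measure 114 mm over their backs; the gripper's body (76 mm by 85 mm) begins 54 mm behind the grasp point. The pads swing forward as they close: fully open they stand 13 mm farther back than shut.
Start: joints at [-0.934, 0.385, 0.008, 0, -1.194, -0.259], TCP at [230.561, -580.896, 231.312] pointing down, gripper open.
Joint ranges: [-3.14, 3.14], [-1.21, 2.06], [-1.07, 1.41], [-3.16, 2.05], [-2.99, -0.16], [-3.1, 3.1]. Speed limits (rad/s): [2.79, 2.79, 3.14, 3.14, 3.14, 3.14].

### API

Orientations are given as a unit quaternion [x, y, z, w].
In Python, from bench import telemetry, eyes, arm gives the robot as it stands. The module is installed in compiled form; this text tells all that it offers.
- The arm moves only by the tool move_arm, never from a script. Its argument "deltas" is text: rows parted by semicolons, each of 6 numbers parted by spaces: the shift along the tool's x, y, z in cm, then the turn, a rotation vector about the tool's x, y, z in rad. A call has 1 to 12 rows; each row shifts and turns the commanded pose from where the row before left it, along the tool's axes as they then stand; what a row does not reach is not made up. A row lasts 1/8 s, in which the tool goes at most 62.5 mm and 10.7 degrees, less where a joint would pass 70% of its speed; a pose out of reach is approached as far as the arm can. A call is refused whole if a number of a shift passes 6.25 or a number of a turn 0.188, either way. A call with a gripper value outside its range is refused whole. "grip" is the finger opening in cm, from 0 to 8.54, set as the call begins (left out, the last holds). The fingers move at their own pace and stop on an object; the grip force is fixed at half the most. Time passes only in rows, so rows that do not move let the fingers close. It gives the time, the measured TCP pose, the force and the opening at its end, in the units of the state.
- telemetry.read_state(): the state, without advancing time (a new reading comes with each control period).
- eyes.get_image(name): name is "side" or "top" or "wrist"; returns a dict with "pixels" (384x512x3 uint8, blue, green, red), "range_z" (384x512 float32, mm along the optical axis (not along the pixel's ray), 0 where there is no reading), "fx", "fy", "cx", "cy" (pixels), "origin" and "orientation" of the camera in the world; the wrist camera has in their place "tool_from_camera" (4x4, takes a point from camera to tool coordinates, whose origin is the TCP and whose axes are the flange's). Camera axes: x right, y up, looking along -z (the intrinsics and any distortion apply to the point x, -y, -z); pixel columns grow to the right and rows downward; lengths in mm; the calibration is good to about 2 mm. A picture is of the moment at which its call begins: read the wrist's pose just before it.
- arm.job_done(): hands the job in, once; it reports no verdict.
Trained networks look in a picture, given as the dict that the camera call returned (one of the last four; its "shot" number tells which), for a name from the list of things; names that differ only in an ending like _2 or _b are one class to them, and where a whole thing is asked for, a point or a joint stands for the part that bears it (a point fixed in the world has none). Each returns a list of dicts, best first, with "p" (0 to 1); they miss things now and then, are a little off and sometimes report something else, mostly with a low value. They report only what shows in the picture. A call takes as long as a camera call. They do not tell look-alikes from the thing itself.
- eyes.boxes_of(picture, name): "point" ([x, y, z] in mm, in world coordinates, good to about 4 mm: the middle of the surface that is visible of it).
The state is a dict: "clock": time; "joints": joint angles; "joint_vel": joint speeds; "joint_efforts": joint torques, N m; "position": TCP position; "ee_rot": TCP orientation; "contact_force": force on the tool from outside, world axes, zero at the start; "wrist_torque": the same for the moment, N m; "gripper_width": finger opening in mm.
Only numpy, scipy, OpenCV 4.12 (cv2) and the standard library are available. Lean on these libraries where they do the work, as an engineer would, in place of code of your own. Each camera call takes 0.05 s, during which the arm holds its last target.

### The job

Stamp the wooden handle in the marking press: roll it along the bed by pushing its side until it lies along the red line under the head, without rolling past it or lifting it. Then, on the console, press the green palm key to its first stop, so that the head comes down and hovers just over the wood, keep it there for about a second, and only then press it fully home to stamp. Let the key come back up, and leave the handle on the line and the other things on the bench alone.

Things in the scene. Friction and masses are not known exactly. Their poses are not given: they have to be found in the camera images.
- handle: Wooden handle lying on the press bed: cylinder 40 mm across, 150 mm long (last 20 mm a brass ferrule, 34 mm across), 0.15 kg. Origin: middle of its axis, 20 mm above the bed. Its y runs along it; x and z turn as it rolls. Starts 55 to 90 mm short of the line on the robot's side, within 0.12 rad of parallel. It rolls easily: let go at 50 mm/s it coasts 2 to 5 mm, at 150 mm/s 15 to 30 mm.
- press: Fixed grey-green press; origin on the table under the middle of the line; y along the line, x away from the robot (roll to +x). Pale grey bed: z = 40 mm, x -130 to 100, y -110 to 110 mm. Column x -50 to 80, y 137 to 223 mm; arm over the bed x -30 to 30, y -35 to 225 mm, underside z 195 mm, top 340 mm. Ram guide 50 mm round down to z 165 mm, below it the ram and die.
- line (a point): Middle of the red line, on the bed surface, straight below the die; axes as the press. The line is 2 mm wide and crosses the whole bed. As the head hangs low over it, push with the tool leaning back 25 to 40 degrees from vertical, fingers pointing forward and down, touching the handle no higher than its mid-height (20 mm), or it jams.
- die_face (a point): Middle of the underside of the brass die on the ram; its block is 36 (x) by 50 (y) by 19 mm high. At rest it is 75 mm above the bed; the key's first travel lowers it 33 mm, to 2 mm above the handle. The second travel fires the hammer inside the head (nothing more moves to be seen). It rises as the key is let up.
- key_top (a point): Top middle of the green palm key, 46 mm across, mid-slope on the console; moves with the key, 35 mm out from the slope when up. z points out of the key, 28 degrees from vertical towards the robot: press along -z with shut fingers. x runs up the slope, y across. Yellow shroud: cheeks at y +-50 mm, 30 mm high; hood at x +50 mm, 60 mm high from the slope; open below.
- console: Fixed console, a wedge 140 mm wide (y), 170 mm deep (x): front edge 22 mm high at x -75 mm, rear 102 mm high at x +75 mm. Origin on the table under the middle of the slope; x points level to its high rear, away from the robot.
- key_first (a joint): First travel of the palm key: 0 up, 0.006 m at its first stop. A light spring: about 2 N to start, 4 to 5 N at the stop (it works the ram too); it springs back when released.
- key_second (a joint): Second travel, beyond the first stop: stays 0 until about 9 N, then 0.006 m when fully home, at 13 to 14 N; springs back when released. The whole stroke of the key is 12 mm, along its axis.
- maul: Bystander: black maul standing upright, 72 mm across, 206 mm high, origin under its middle.
- dye: Bystander: amber bottle, 54 mm across, 110 mm high, origin under its middle.
- wax: Bystander: flat aluminium tin, 76 mm across, 45 mm high, origin under its middle.
- blade_case: Bystander: grey plastic case 150 x 55 x 25 mm lying flat, origin under its middle, long along its x.
- strop: Bystander: wooden strop paddle 270 x 60 x 13 mm lying flat, origin 110 mm from its broad end, 160 mm from the end of its grip.
- modeller: Bystander: modelling tool with wooden handle and steel shank, 180 mm long, lying on the table.
Not all that is in view belongs to the job. What is shaped like the handle but black is not meant.

How it is judged (in metres and radians):
On the way, in this order (a step that is already met when the one before it is completed fails the run):
1. the handle lies on the line, at rest and let go, with the key still up (x of handle in the frame of press between -0.008 and 0.008 m and angle between the y axis of handle and the y axis of press, either way round below 0.15 rad and linear speed of handle below 0.01 m/s and contact force between the fingers and handle below 0.3 N and value of joint key_first below 0.002 m), for 0.3 s.
2. the key is held at its first stop (first travel over 4 mm, second under 2 mm) for 0.8 s, the handle on the line (value of joint key_first above 0.004 m and value of joint key_second below 0.002 m and x of handle in the frame of press between -0.008 and 0.008 m), for 0.8 s.
3. the key is pressed fully home (second travel over 4.5 of 6 mm), the handle on the line (value of joint each of key_first, key_second above 0.0045 m and x of handle in the frame of press between -0.008 and 0.008 m), for 0.1 s.
At the end, for the whole second after the job is handed in: The handle rests on the bed with its axis within 8 mm of the red line and within 0.15 rad of parallel to it, its middle within 35 mm of the die's middle along the line; the key is let go and back up (both travels under 1.5 mm), the head up (x of handle in the frame of press between -0.008 and 0.008 m and y of handle in the frame of press between -0.035 and 0.035 m and z of handle in the frame of press between 0.055 and 0.065 m and angle between the y axis of handle and the y axis of press, either way round below 0.15 rad and linear speed of handle below 0.01 m/s and value of joint each of key_first, key_second below 0.0015 m); the robot touches nothing.
It fails at once if the handle rolled more than 15 mm past the line (x of handle in the frame of press above 0.015 m).
It fails at once if the handle lifted off the bed by more than 12 mm (z of handle in the frame of press above 0.072 m).
It fails at once if a bystander pushed or tipped (moved over 30 mm) (distance of any of maul, dye, wax, blade_case, strop, modeller from where it was at the start of the episode above 0.03 m).
It also fails if it takes over 54 s, if anything falls off the work surface, if the arm or the gripper's body presses on something with over 40 N, if the wrist force passes 120 N, or if a joint passes its speed limit or range.

## Working session

There is one attempt and no reset: what is moved stays moved. The work goes in short steps, Python scripts to look and compute and a tool call to move; the robot and the scene stay as the last step left them, time stands still between calls to the robot, and variables do not carry over. Pictures are saved under pics/ and viewed, and the job is handed in when it is done.

Besides the shell and the picture viewer there is one more tool, called after "Emit:" by a JSON object that holds its "method" and its "body", one argument or row to a line. move_arm: Moves the arm, as the interface text tells. Its arguments: {"type":"object","properties":{"deltas":{"type":"string"},"grip":{"type":"number"}},"required":["deltas"]}

```bash
mkdir -p pics
cat > h.py <<'E'
import numpy as np, cv2
from scipy.spatial.transform import Rotation as R
from bench import telemetry, eyes, arm
def T(im,st=None):
    M=np.eye(4)
    if 'tool_from_camera' in im:
        W=np.eye(4);W[:3,:3]=R.from_quat(st['ee_rot']).as_matrix();W[:3,3]=st['position']
        return W@np.array(im['tool_from_camera'])
    o=np.array(im['orientation'])
    M[:3,:3]=R.from_quat(o).as_matrix() if o.size==4 else o
    M[:3,3]=im['origin'];return M
def cloud(im,st=None):
    z=im['range_z'];v,u=np.mgrid[:z.shape[0],:z.shape[1]]
    p=np.stack([(u-im['cx'])/im['fx']*z,-(v-im['cy'])/im['fy']*z,-z],-1)
    M=T(im,st);w=p@M[:3,:3].T+M[:3,3];w[z<=0]=np.nan
    return w
E
python3 - <<'E'
from h import *
s=telemetry.read_state();print(s)
for n in ['side','top','wrist']:
    s=telemetry.read_state();im=eyes.get_image(n);cv2.imwrite(f'pics/{n}0.png',im['pixels'])
    print(n,{k:v for k,v in im.items() if k not in('pixels','range_z')})
    np.save(n+'0.npy',cloud(im,s))
    for k in ['handle','press','line','die_face','key_top','console','maul','dye','wax','blade_case','strop','modeller']:
        try:
            for d in eyes.boxes_of(im,k)[:3]: print(k,np.round(d['point'],0),round(d['p'],2))
        except Exception as e: print(k,e)
E
```

```text
{'clock': 0.0, 'joints': array([-9.34447044e-01,  3.85531385e-01,  6.62608149e-03, -5.17414103e-04,
       -1.19399316e+00, -2.58542252e-01]), 'joint_vel': array([ 2.12438978e-05, -6.53287370e-04, -6.74149054e-04,  6.59148730e-04,
       -3.56635615e-04, -1.43354595e-03]), 'joint_efforts': array([ 2.12891227e-04, -3.92284119e+01,  1.88400006e+01,  4.18620363e+00,
       -4.73305423e-03,  9.27970234e-06]), 'position': array([ 230.32389762, -580.38166372,  230.23414372]), 'ee_rot': array([-1.87688173e-01,  9.82228073e-01,  1.05163151e-03, -2.37973047e-04]), 'contact_force': array([ 0.43800119, -0.22150872,  0.68409405]), 'wrist_torque': array([ 0.06722534, -0.01473478,  0.01936944]), 'gripper_width': 85.72176060066288}
side {'fx': 425.22567270240285, 'fy': 425.22567270240285, 'cx': 254.13630565600326, 'cy': 191.57465389032538, 'origin': array([873.1089092 , 695.90148539, 825.0304497 ]), 'orientation': array([0.09183015, 0.37058071, 0.90225776, 0.20041981]), 'shot': 1}
press [678. 281. 172.] 0.66
line [677. 282. 176.] 0.91
die_face [672. 117. 133.] 0.68
key_top [ 557. -249.   93.] 0.53

[... 849 characters left out ...]
56
wax [ 762. -135.   48.] 0.97
wax [ 558. -256.   93.] 0.49
blade_case [375.  42.  26.] 0.75
strop [316. 338.  14.] 0.7
strop [377.  42.  28.] 0.52
modeller [ 360. -252.   22.] 0.54
wrist {'fx': 339.90987271230347, 'fy': 339.90987271230347, 'cx': 256.77636430341096, 'cy': 191.00773364790484, 'tool_from_camera': array([[ 5.85409207e-04,  9.51276076e-01,  3.08339886e-01,
         7.96408577e+01],
       [ 9.99999829e-01, -5.54439866e-04, -1.88051332e-04,
         4.57941804e-01],
       [-7.93280748e-06,  3.08339943e-01, -9.51276237e-01,
        -1.43761909e+02],
       [ 0.00000000e+00,  0.00000000e+00,  0.00000000e+00,
         1.00000000e+00]]), 'shot': 3}
modeller [ 309. -251.   13.] 0.64
```

View pics/side0.png

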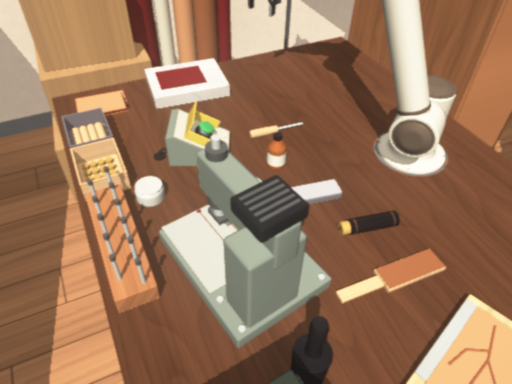

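View pics/top0.png

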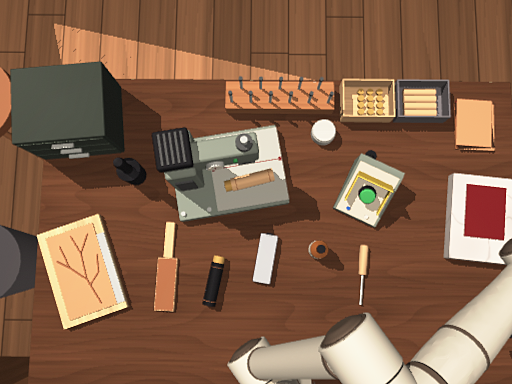

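View pics/wrist0.png

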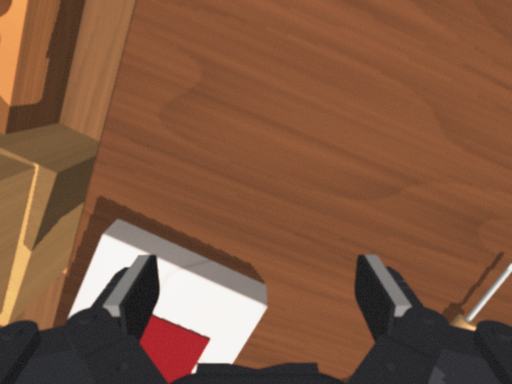

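The top view shows the wooden handle on the bed at about (248,180). The black look-alike is at (214,280), off the press, so the one on the bed is meant. The console key is at (367,195). I'll confirm with a crop and measure.

Run:
```python
from h import *
im=cv2.imread('pics/top0.png');c=im[110:235,140:310];cv2.imwrite('pics/topcrop.png',cv2.resize(c,None,fx=4.6,fy=4.6,interpolation=cv2.INTER_CUBIC))
c=im[140:240,325:415];cv2.imwrite('pics/topcrop2.png',cv2.resize(c,None,fx=6,fy=6,interpolation=cv2.INTER_CUBIC))
w=np.load('top0.npy')
reg=np.zeros(w.shape[:2],bool);reg[115:225,165:300]=1
bed=reg&(abs(w[...,2]-40)<5)
P=w[bed];print(len(P),np.median(P[:,2]))
print(cv2.minAreaRect(P[:,:2].astype(np.float32)))
hsv=cv2.cvtColor(im,cv2.COLOR_BGR2HSV)
red=bed&((hsv[...,0]<8)|(hsv[...,0]>172))&(hsv[...,1]>90)
v,u=np.nonzero(red);print(len(v));Q=w[red];print(np.c_[u,v,np.round(Q)][:40])
wood=reg&(hsv[...,0]>5)&(hsv[...,0]<22)&(hsv[...,1]>80)&(w[...,2]>50)&(w[...,2]<90)
H=w[wood];print('handle',len(H),H[:,2].max(),cv2.minAreaRect(H[:,:2].astype(np.float32)),H.mean(0))
```

```text
3703 39.1517458112703
((635.209228515625, 156.11700439453125), (248.97926330566406, 339.4577331542969), 10.133709907531738)
20
[[279. 157. 685.  -2.  36.]
 [280. 157. 683.  -5.  45.]
 [278. 158. 681.   1.  38.]
 [272. 159. 678.  20.  35.]
 [274. 159. 678.  14.  38.]
 [275. 159. 678.  11.  38.]
 [279. 159. 677.  -2.  41.]
 [280. 159. 677.  -5.  41.]
 [266. 160. 675.  38.  36.]
 [268. 160. 675.  32.  36.]
 [269. 160. 675.  29.  36.]
 [260. 161. 671.  57.  39.]
 [262. 161. 671.  51.  39.]
 [256. 162. 668.  69.  39.]
 [257. 162. 668.  66.  39.]
 [233. 166. 655. 140.  38.]
 [224. 167. 651. 168.  40.]
 [226. 167. 651. 161.  42.]
 [227. 167. 651. 158.  40.]
 [213. 171. 637. 201.  44.]]
handle 625 87.38112543795273 ((606.1891479492188, 90.81111907958984), (39.98529052734375, 150.15048217773438), 13.584755897521973) [604.7336078   89.73155305  75.34466254]
```

Run:
```python
from h import *
im=cv2.imread('pics/side0.png');c=im[130:330,150:340];cv2.imwrite('pics/sidecrop.png',cv2.resize(c,None,fx=3,fy=3,interpolation=cv2.INTER_CUBIC))
for n in('top','side'):
    im=cv2.imread(f'pics/{n}0.png');w=np.load(n+'0.npy');hsv=cv2.cvtColor(im,cv2.COLOR_BGR2HSV)
    g=(hsv[...,0]>50)&(hsv[...,0]<80)&(hsv[...,1]>120)&(hsv[...,2]>80)
    v,u=np.nonzero(g);Q=w[g];print(n,len(v),u.mean(),v.mean(),np.nanmedian(Q,0),np.nanmin(Q,0),np.nanmax(Q,0))
    y=(hsv[...,0]>20)&(hsv[...,0]<32)&(hsv[...,1]>150)
    Q=w[y&(w[...,1]<-150)];print('yellow',len(Q),np.nanmin(Q,0),np.nanmax(Q,0))
    # slope plane of console
    m=(abs(w[...,0]-580)<110)&(abs(w[...,1]+255)<110)&(w[...,2]>18)&(w[...,2]<106)&(hsv[...,1]<70)
    Q=w[m];print('console',len(Q),cv2.minAreaRect(Q[:,:2].astype(np.float32)))
    best=None;rng=np.random.default_rng(0)
    for _ in range(500):
        a=Q[rng.choice(len(Q),3,0)];nn=np.cross(a[1]-a[0],a[2]-a[0]);l=np.linalg.norm(nn)
        if l<1:continue
        nn/=l;nn*=np.sign(nn[2]);
        if not .75<nn[2]<.95: continue
        inl=abs((Q-a[0])@nn)<2
        if best is None or inl.sum()>best.sum():best=inl
    A=Q[best];c=A.mean(0);nn=np.linalg.svd(A-c)[2][2];nn*=np.sign(nn[2]);print('plane',len(A),c,nn,np.degrees(np.arccos(nn[2])),'yaw',np.degrees(np.arctan2(-nn[1],-nn[0])),cv2.minAreaRect(A[:,:2].astype(np.float32)))
```

```text
top 191 357.979057591623 193.0261780104712 [ 560.19838064 -256.97118924   93.86204746] [ 540.14524322 -283.05126783   69.86795209] [628.35092584 128.16270285 270.59187756]
yellow 287 [ 506.72561016 -329.58889673   57.39296397] [ 628.75173814 -200.06089563  143.70649056]
console 2258 ((588.5159912109375, -273.248779296875), (141.50588989257812, 193.60614013671875), 64.65410614013672)
plane 950 [ 573.46827182 -262.17785862   64.68243904] [-0.41357783  0.2035447   0.88742489] 27.448577686980073 yaw -26.20436958448428 ((572.6292114257812, -265.351318359375), (140.18899536132812, 157.74642944335938), 65.36117553710938)
side 83 206.12048192771084 126.79518072289157 [ 560.89470565 -249.86163288   92.88109903] [ 545.0415197  -271.60309755   85.21901347] [ 576.53579948 -233.41538639  100.93923872]
yellow 361 [ 506.51324741 -325.82510378   54.01061814] [ 627.78716158 -203.92368582  141.60946896]
console 1453 ((588.99169921875, -268.9813232421875), (149.1929473876953, 191.0652313232422), 62.98680114746094)
plane 495 [ 591.77425805 -272.49724138   76.34105676] [-0.42896973  0.19669243  0.88164452] 28.15861857056889 yaw -24.63253756536321 ((570.6463623046875, -261.96710205078125), (142.3195343017578, 152.95806884765625), 64.56890869140625)
```

View pics/topcrop.png

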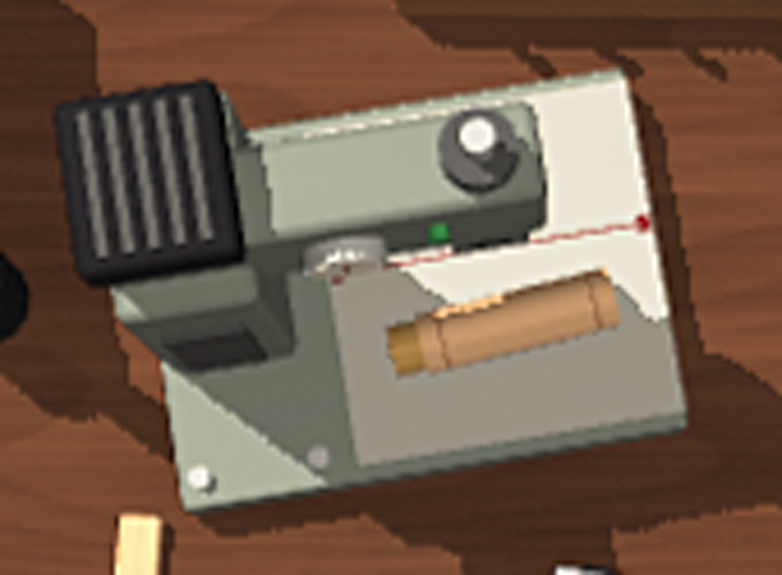

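View pics/topcrop2.png

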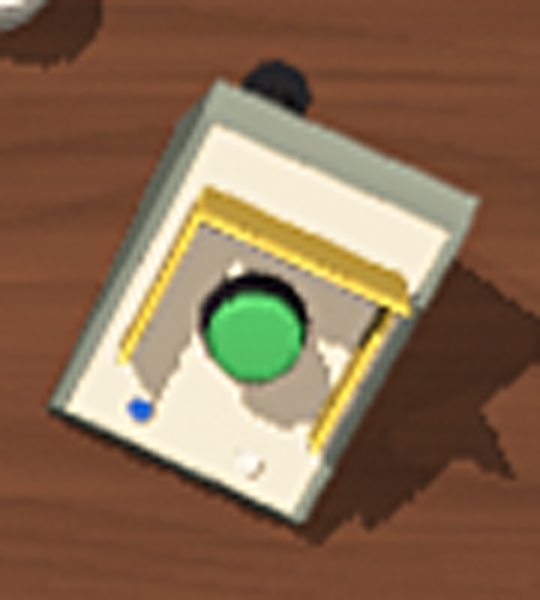

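View pics/sidecrop.png

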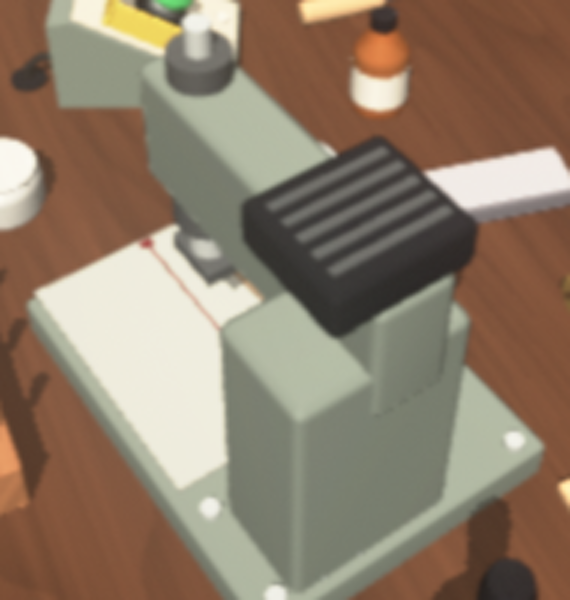

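```bash
cat >> h.py <<'E'
def onplane(im,u,v,z=40.):
    M=T(im);u=np.asarray(u,float);v=np.asarray(v,float)
    d=np.stack([(u-im['cx'])/im['fx'],-(v-im['cy'])/im['fy'],-np.ones_like(u)],-1)@M[:3,:3].T
    return M[:3,3]+d*((z-M[2,3])/d[...,2])[...,None]
E
python3 - <<'E'
from h import *
im=eyes.get_image('top');px=im['pixels']
c=[(630,83),(686,415),(357,466),(330,285),(642,223)]
for a in c: print(a,onplane(im,140+a[0]/4.6,110+a[1]/4.6).round(1))
def red(im,r):
    p=im['pixels'].astype(float);rd=p[...,2]-(p[...,0]+p[...,1])/2
    pts=[]
    for u in range(r[0],r[1]):
        col=rd[r[2](u)-4:r[2](u)+5,u];wt=np.clip(col-15,0,None)
        if wt.sum()>10: pts.append((u,(wt*np.arange(r[2](u)-4,r[2](u)+5)).sum()/wt.sum()))
    return np.array(pts)
# top: line approx through (280,158.5)-(225,167.5)
pt=red(im,(256,276,lambda u:int(round(158.3+(280-u)*9/55))))
W=onplane(im,pt[:,0],pt[:,1]);d=cv2.fitLine(W[:,:2].astype(np.float32),cv2.DIST_HUBER,0,.01,.01).ravel();print('top line',d,np.degrees(np.arctan2(-d[0],d[1])),len(pt))
print(pt.round(1).tolist())
s=eyes.get_image('side')
ps=s['pixels'].astype(float);rd=ps[...,2]-(ps[...,0]+ps[...,1])/2
pp=[]
for v in range(213,240):
    u0=int(round(199+(v-211)*(223-199)/(239-211)))
    col=rd[v,u0-4:u0+5];wt=np.clip(col-15,0,None)
    if wt.sum()>10: pp.append(((wt*np.arange(u0-4,u0+5)).sum()/wt.sum(),v))
pp=np.array(pp);W=onplane(s,pp[:,0],pp[:,1]);d=cv2.fitLine(W[:,:2].astype(np.float32),cv2.DIST_HUBER,0,.01,.01).ravel();print('side line',d,np.degrees(np.arctan2(-d[0],d[1])),len(pp))
print(pp.round(1).tolist(), W[[0,-1]])
E
```

```text
(630, 83) [775.9   5.   40. ]
(686, 415) [549.6 -33.1  40. ]
(357, 466) [513.4 184.5  40. ]
(330, 285) [635.  205.1  40. ]
(642, 223) [679.2  -3.5  40. ]
top line [ 1.7832842e-01 -9.8397100e-01  6.7322333e+02  3.9278454e+01] -169.72758 20
[[256.0, 161.8], [257.0, 161.7], [258.0, 161.7], [259.0, 161.5], [260.0, 161.2], [261.0, 160.9], [262.0, 160.8], [263.0, 160.8], [264.0, 160.8], [265.0, 160.5], [266.0, 160.2], [267.0, 159.9], [268.0, 159.8], [269.0, 159.8], [270.0, 159.8], [271.0, 159.5], [272.0, 159.2], [273.0, 158.8], [274.0, 158.8], [275.0, 158.8]]
side line [ 1.8090616e-01 -9.8350036e-01  6.6891675e+02  5.8121750e+01] -169.57744 27
[[199.9, 213.0], [201.1, 214.0], [202.1, 215.0], [203.1, 216.0], [204.0, 217.0], [204.9, 218.0], [205.5, 219.0], [206.2, 220.0], [207.1, 221.0], [208.1, 222.0], [209.1, 223.0], [209.9, 224.0], [210.5, 225.0], [211.2, 226.0], [212.1, 227.0], [213.1, 228.0], [214.1, 229.0], [214.9, 230.0], [215.5, 231.0], [216.3, 232.0], [217.1, 233.0], [218.1, 234.0], [219.1, 235.0], [219.9, 236.0], [220.8, 237.0], [221.5, 238.0], [222.0, 239.0]] [[679.15817232   7.67291723  40.        ]
 [660.75779841 106.02928858  40.        ]]
```

```bash
cat >> h.py <<'E'
def pose(yaw,lean):
    c,s=np.cos(lean),np.sin(lean)
    A=np.array([[-c,0,s],[0,1,0],[-s,0,-c]])  # cols x,y,z in local frame
    return R.from_euler('z',yaw)*R.from_matrix(A)
PY=0.1795;PO=np.array([662.,97.,0.])
def P(x,y,z): return PO+R.from_euler('z',PY).apply([x,y,z])
def inP(w): return R.from_euler('z',-PY).apply(np.asarray(w)-PO)
def plan(p0,q0,p1,q1,n):
    r0=q0 if isinstance(q0,R) else R.from_quat(q0)
    w=(r0.inv()*q1).as_rotvec()/n
    A=sum((r0*R.from_rotvec(k*w)).as_matrix() for k in range(n))
    v=np.linalg.solve(A,np.asarray(p1)-p0)/10
    v=v.round(3);w=w.round(4)
    # simulate
    p=np.array(p0,float);r=r0
    for k in range(n):
        p=p+r.apply(v*10);r=r*R.from_rotvec(w)
    print('n',n,'row:',' '.join(map(str,np.r_[v,w])),'| end',p.round(1),'ang err',(r.inv()*q1).magnitude().round(4))
E
python3 - <<'E'
from h import *
s=telemetry.read_state()
print(P(-110,4,150))
plan(s['position'],s['ee_rot'],P(-110,4,150),pose(PY,np.radians(35)),14)
w=np.load('wrist0.npy')
# finger tips in tool frame
M=np.eye(4);tool=(w-s['position'])@R.from_quat(s['ee_rot']).as_matrix()
m=(tool[...,2]<20)&(tool[...,2]>-60)&(abs(tool[...,0])<40)
Q=tool[m];print(len(Q))
for sgn in(1,-1):
    q=Q[sgn*Q[:,1]>0];print(np.percentile(q,[0,2,50,98,100],axis=0).round(1))
E
```

```text
[553.05321018  81.29659312 150.        ]Traceback (most recent call last):
  File "<stdin>", line 4, in <module>
  File "h.py", line 38, in plan
    print('n',n,'row:',' '.join(map(str,np.r_[v,w])),'| end',p.round(1),'ang err',(r.inv()*q1).magnitude().round(4))
                                                                                  ^^^^^^^^^^^^^^^^^^^^^^^^^^^^^^
AttributeError: 'float' object has no attribute 'round'
```

```bash
sed -i "s/(r.inv()\*q1).magnitude().round(4)/round((r.inv()*q1).magnitude(),4)/" h.py
python3 - <<'E'
from h import *
s=telemetry.read_state()
plan(s['position'],s['ee_rot'],P(-110,4,150),pose(PY,np.radians(35)),18)
w=np.load('wrist0.npy')
M=np.eye(4);tool=(w-s['position'])@R.from_quat(s['ee_rot']).as_matrix()
m=(tool[...,2]<20)&(tool[...,2]>-60)&(abs(tool[...,0])<40)
Q=tool[m];print(len(Q))
for sgn in(1,-1):
    q=Q[sgn*Q[:,1]>0];print(np.percentile(q,[0,2,50,98,100],axis=0).round(1))
E
```

```text
n 18 row: -2.562 3.042 1.206 0.0034 -0.0338 0.0107 | end [553.3  81.1 149.8] ang err 0.0009
8016
[[-10.9  42.3 -60. ]
 [ -9.1  42.7 -59.6]
 [  7.5  44.1 -40.7]
 [ 13.3  62.3 -17.1]
 [ 14.9  69.1 -13.6]]
[[-11.2 -69.8 -60. ]
 [ -9.3 -61.8 -59.6]
 [  7.5 -43.3 -40.7]
 [ 13.2 -42.  -17. ]
 [ 14.8 -41.6 -13.6]]
```

Run:
```python
from h import *
s=telemetry.read_state();r=R.from_quat(s['ee_rot'])
t=P(-125,4,235)
plan(s['position'],s['ee_rot'],t,r,12)
plan(t,r,P(-110,4,150),pose(PY,np.radians(35)),5)
```

```text
n 12 row: -4.411 4.162 -0.031 0.0 0.0 0.0 | end [538.3  78.6 235. ] ang err 0.0
n 5 row: 0.123 -0.002 1.748 0.0121 -0.1218 0.0384 | end [553.1  81.3 150. ] ang err 0.0002
```

Emit:
{"method": "move_arm", "body": {
  "deltas": "-4.41 4.16 -0.03 0 0 0;-4.41 4.16 -0.03 0 0 0;-4.41 4.16 -0.03 0 0 0;-4.41 4.16 -0.03 0 0 0;-4.41 4.16 -0.03 0 0 0;-4.41 4.16 -0.03 0 0 0;-4.41 4.16 -0.03 0 0 0;-4.41 4.16 -0.03 0 0 0;-4.41 4.16 -0.03 0 0 0;-4.41 4.16 -0.03 0 0 0;-4.41 4.16 -0.03 0 0 0;-4.41 4.16 -0.03 0 0 0",
  "grip": 5
}}

```text
clock: 3.55
position: [538.9, 80.3, 235.3]
ee_rot: [-0.188, 0.982, -0.0, 0.0]
contact_force: [1.4, -0.3, 0.5]
gripper_width: 50.0
```

Emit:
{"method": "move_arm", "body": {
  "deltas": "0.12 0 1.75 0.0121 -0.1218 0.0384;0.12 0 1.75 0.0121 -0.1218 0.0384;0.12 0 1.75 0.0121 -0.1218 0.0384;0.12 0 1.75 0.0121 -0.1218 0.0384;0.12 0 1.75 0.0121 -0.1218 0.0384;0 0 0 0 0 0;0 0 0 0 0 0"
}}

```text
clock: 4.42
position: [564.5, 62.4, 190.8]
ee_rot: [-0.092, 0.962, 0.008, 0.256]
contact_force: [-0.2, 0.3, 0.1]
gripper_width: 49.8
```

Run:
```python
from h import *
s=telemetry.read_state();im=eyes.get_image('wrist');w=cloud(im,s)
print(s['clock'],s['position'],inP(s['position']),s['gripper_width'],(R.from_quat(s['ee_rot']).inv()*pose(PY,np.radians(35))).as_rotvec(),s['contact_force'])
cv2.imwrite('pics/w1.png',im['pixels']);np.save('w1.npy',w)
tool=(w-s['position'])@R.from_quat(s['ee_rot']).as_matrix()
m=(tool[...,2]<20)&(tool[...,2]>-60)&(abs(tool[...,0])<40)&(abs(tool[...,1])<70)
Q=tool[m]
for sgn in(1,-1):
    q=Q[sgn*Q[:,1]>0];print(np.percentile(q,[0,2,50,98,100],axis=0).round(1))
t=eyes.get_image('top');w=cloud(t);px=t['pixels'];cv2.imwrite('pics/t1.png',px)
```

```text
4.425 [564.47512     62.40915986 190.79243996] [-102.13372259  -16.62321117  190.79243996] 49.75098649273031 [-0.0256138  -0.09335741  0.01955247] [-0.20309458  0.33837966  0.09373996]
[[-12.9  23.1 -60. ]
 [ -9.7  25.1 -59.8]
 [  7.2  35.9 -51.8]
 [ 13.3  56.  -10.2]
 [ 14.4  58.6  -4. ]]
[[-12.8 -58.5 -60. ]
 [ -9.8 -55.3 -59.8]
 [  7.2 -35.4 -52. ]
 [ 13.2 -24.5 -10.2]
 [ 14.2 -22.4  -4.3]]
```

View pics/w1.png

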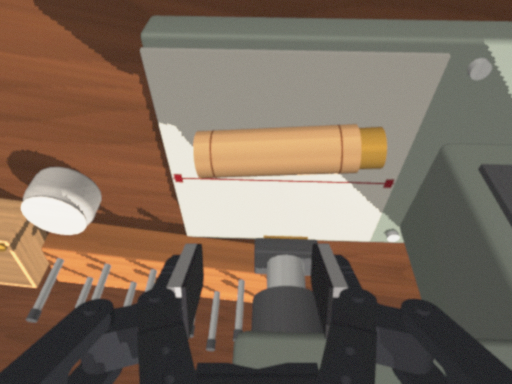

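Run:
```python
from h import *
w=np.load('w1.npy');s=telemetry.read_state();px=cv2.imread('pics/w1.png');hsv=cv2.cvtColor(px,cv2.COLOR_BGR2HSV)
for a in[(178,178),(389,183),(230,180),(300,182),(340,182)]:
    q=np.nanmedian(w[a[1]-1:a[1]+2,a[0]-1:a[0]+2].reshape(-1,3),0);print(a,q.round(1),inP(q).round(1))
m=np.zeros(px.shape[:2],bool);m[115:182,185:395]=1
m&=(hsv[...,1]>80)&(hsv[...,0]<28)&(hsv[...,0]>4)&(w[...,2]>50)
H=np.array([inP(x) for x in w[m]]);print(len(H),H.min(0),H.max(0),np.percentile(H[:,2],99))
r=cv2.minAreaRect(H[:,:2].astype(np.float32));print(r)
# cylinder axis: top crest points
from scipy.optimize import least_squares
def f(p): # x=a+b*y, z0, r=20
    d=(H[:,0]-p[0]-p[1]*H[:,1])/np.sqrt(1+p[1]**2);return np.hypot(d,H[:,2]-p[2])-20
k=least_squares(f,[-56,0,60],loss='soft_l1');print(k.x,k.cost/len(H))
s=telemetry.read_state()
plan(s['position'],s['ee_rot'],P(-108,4,75),pose(PY,np.radians(35)),8)
```

```text
(178, 178) [ 6.788e+02 -6.000e-01  4.170e+01] [ -0.9 -99.   41.7]
(389, 183) [641.5 204.4  41.7] [ -1.  109.3  41.7]
(230, 180) [670.9  50.5  41.5] [  0.4 -47.3  41.5]
(300, 182) [658.3 118.8  41.9] [ 0.2 22.1 41.9]
(340, 182) [650.8 157.4  41.4] [-0.2 61.4 41.4]
8796 [-81.05487644 -70.9092603   50.00099552] [-36.51440793  80.05790283  83.177864  ] 81.89954764641264
((-60.01695251464844, 5.0603179931640625), (35.143653869628906, 150.3475341796875), 5.474231243133545)
[-55.04057008  -0.07190403  61.12455798] 0.3417218075363388
n 8 row: 0.832 0.275 1.183 -0.0031 -0.0116 0.0025 | end [555.   81.6  75. ] ang err 0.0004
```

Emit:
{"method": "move_arm", "body": {
  "deltas": "0.83 0.28 1.18 -0.0031 -0.0116 0.0025;0.83 0.28 1.18 -0.0031 -0.0116 0.0025;0.83 0.28 1.18 -0.0031 -0.0116 0.0025;0.83 0.28 1.18 -0.0031 -0.0116 0.0025;0.83 0.28 1.18 -0.0031 -0.0116 0.0025;0.83 0.28 1.18 -0.0031 -0.0116 0.0025;0.83 0.28 1.18 -0.0031 -0.0116 0.0025;0.83 0.28 1.18 -0.0031 -0.0116 0.0025;0 0 0 0 0 0"
}}

```text
clock: 5.65
position: [564.1, 69.1, 149.1]
ee_rot: [-0.093, 0.966, 0.046, 0.238]
contact_force: [0.0, 0.9, -0.5]
gripper_width: 50.1
```

Run:
```python
from h import *
s=telemetry.read_state();q=pose(PY,np.radians(35))
print(s['clock'],inP(s['position']),s['gripper_width'],(R.from_quat(s['ee_rot']).inv()*q).as_rotvec(),s['contact_force'])
plan(s['position'],s['ee_rot'],P(-105,4,47),q,4)
plan(P(-105,4,47),q,P(-85,4,47),q,1)
```

```text
5.65 [-101.30242078  -10.00002939  149.11098397] 50.05293387741312 [ 0.05059226 -0.12432325 -0.00281843] [ 0.04844714  0.93849987 -0.46043075]
n 4 row: 1.378 0.281 2.163 0.0126 -0.0311 -0.0007 | end [558.   82.2  47. ] ang err 0.0002
n 1 row: -1.638 -0.0 1.147 0.0 0.0 0.0 | end [577.6  85.8  47. ] ang err 0.0
```

Run:
```python
from h import *
s=telemetry.read_state();print(s['joints'].round(3),s['joint_vel'].round(3),s['joint_efforts'].round(2))
```

```text
[ 0.418  0.188 -0.748  0.391 -0.161 -2.168] [-0.005 -0.013 -0.012  0.043  0.007 -0.026] [ -0.09 -24.22  14.23   2.24   0.78   0.12]
```

```bash
cat > fk.py <<'E'
from h import *
from scipy.optimize import least_squares
def fk(q,g):
    a1,d1,a2,a3,d4,d6=g
    f=q[1]-q[2]
    w=np.array([a1+a2*np.sin(q[1])+d4*np.cos(f)+a3*np.sin(f),0,d1+a2*np.cos(q[1])-d4*np.sin(f)+a3*np.cos(f)])
    # forearm frame: X along e, Z up n, Y left
    Rf=R.from_euler('y',f)
    Rt=Rf*R.from_euler('x',S4*q[3])*R.from_euler('y',-q[4])*R.from_euler('x',S6*q[5])*TOOL
    Rz=R.from_euler('z',q[0])
    Rw=Rz*Rt
    return Rz.apply(w)+Rw.apply([0,0,d6]),Rw
S4=1;S6=1
TOOL=R.from_matrix(np.array([[0,0,1],[0,-1,0],[1,0,0]],float).T)  # placeholder
E
python3 - <<'E'
import fk;from fk import *
data=[([-9.34447044e-01,3.85531385e-01,6.62608149e-03,-5.17414103e-04,-1.19399316e+00,-2.58542252e-01],[230.32,-580.38,230.23],[-1.87688173e-01,9.82228073e-01,1.05163151e-03,-2.37973047e-04])]
s=telemetry.read_state();data.append((s['joints'],s['position'],s['ee_rot']))
g=[0,0,0,0,0,0]
for a in(1,-1):
  for b in(1,-1):
    fk.S4,fk.S6=a,b
    fk.TOOL=R.identity()
    Ts=[(fk.fk(np.array(q),g)[1].inv()*R.from_quat(r)) for q,p,r in data]
    print(a,b,(Ts[0].inv()*Ts[1]).magnitude(),Ts[0].as_matrix().round(3).tolist())
E
```

```text
Traceback (most recent call last):
AttributeError: 'function' object has no attribute 'fk'
```

```bash
mv fk.py fkm.py
cat > data.py <<'E'
data=[([-9.34447044e-01,3.85531385e-01,6.62608149e-03,-5.17414103e-04,-1.19399316e+00,-2.58542252e-01],[230.32,-580.38,230.23],[-1.87688173e-01,9.82228073e-01,1.05163151e-03,-2.37973047e-04])]
E
python3 - <<'E'
import fkm;from fkm import *
from data import data
s=telemetry.read_state();data.append((s['joints'],s['position'],s['ee_rot']))
open('data.py','a').write(f"data.append(({s['joints'].tolist()},{s['position'].tolist()},{s['ee_rot'].tolist()}))\n")
g=[0,0,0,0,0,0]
for a in(1,-1):
  for b in(1,-1):
    fkm.S4,fkm.S6=a,b
    fkm.TOOL=R.identity()
    Ts=[(fkm.fk(np.array(q),g)[1].inv()*R.from_quat(r)) for q,p,r in data]
    print(a,b,(Ts[0].inv()*Ts[1]).magnitude(),Ts[0].as_matrix().round(3).tolist())
E
```

```text
1 1 3.045499215832648 [[0.001, -0.0, 1.0], [-0.869, 0.495, 0.001], [-0.495, -0.869, 0.0]]
1 -1 0.7830440225835015 [[0.001, -0.0, 1.0], [-1.0, 0.0, 0.001], [-0.0, -1.0, -0.0]]
-1 1 2.463976078174129 [[0.0, 0.0, 1.0], [-0.869, 0.494, -0.0], [-0.494, -0.869, 0.0]]
-1 -1 3.795412540295804e-09 [[0.0, 0.0, 1.0], [-1.0, 0.0, 0.0], [-0.0, -1.0, 0.0]]
```

```bash
sed -i 's/^S4=1;S6=1/S4=-1;S6=-1/; s/^TOOL=.*/TOOL=R.from_matrix([[0,0,1],[-1,0,0],[0,-1,0]])/' fkm.py
cat >> fkm.py <<'E'
def fit(data,prior=None,lam=0.01):
    A=[];b=[]
    for q,p,r in data:
        f0=fk(q,[0]*6)[0]
        J=np.stack([fk(q,np.eye(6)[i])[0]-f0 for i in range(6)],1);A.append(J);b.append(np.array(p)-f0)
    A=np.vstack(A);b=np.concatenate(b)
    if prior is None: prior=[0,300,400,0,400,250]
    g=np.linalg.lstsq(np.vstack([A,lam*np.eye(6)]),np.r_[b,lam*np.array(prior)],rcond=None)[0]
    return g,np.abs(A@g-b).max(),np.linalg.svd(A)[1]
E
python3 - <<'E'
from fkm import *;from data import data
for pr in ([0,300,400,0,400,250],[0,260,400,50,400,250],[50,300,400,0,400,300]):print([x.round(2) for x in map(np.array,fit(data,pr))])
E
```

```text
[array([-1499.03,  1866.99,  2209.36,  -620.45,  1621.2 ,  2508.27]), np.float64(129.13), array([2.73, 2.04, 0.53, 0.31, 0.03, 0.  ])]
[array([-1507.09,  1836.31,  2231.79,  -612.37,  1617.57,  2507.23]), np.float64(129.12), array([2.73, 2.04, 0.53, 0.31, 0.03, 0.  ])]
[array([-1496.78,  1875.54,  2203.13,  -622.71,  1622.2 ,  2508.59]), np.float64(129.13), array([2.73, 2.04, 0.53, 0.31, 0.03, 0.  ])]
```

```bash
python3 - <<'E'
s=open('fkm.py').read()
s=s.replace("a1,d1,a2,a3,d4,d6=g","a1,d1,a2,a3,d4,d6,l=g").replace("return Rz.apply(w)+Rw","return Rz.apply(w+(Rf*R.from_euler('x',S4*q[3])).apply([0,l,0]))+Rw").replace("[0]*6","[0]*7").replace("eye(6)","eye(7)").replace("range(6)","range(7)").replace("400,250]","400,250,-160]")
open('fkm.py','w').write(s)
E
python3 - <<'E'
from fkm import *;from data import data
for pr in ([0,300,400,0,400,250,-160],[0,200,450,0,400,300,-150],[50,300,400,0,400,300,-150]):print([x.round(2) for x in map(np.array,fit(data,pr,.001))])
E
```

```text
[array([  44.32,  310.52,  448.06,  -38.91,  436.88,  297.62, -159.8 ]), np.float64(0.0), array([2.74, 2.06, 1.38, 0.52, 0.31, 0.03])]
[array([  21.16,  232.07,  509.15,  -18.55,  428.97,  297.63, -159.8 ]), np.float64(0.0), array([2.74, 2.06, 1.38, 0.52, 0.31, 0.03])]
[array([  46.78,  318.85,  441.57,  -41.08,  437.72,  297.63, -159.8 ]), np.float64(0.0), array([2.74, 2.06, 1.38, 0.52, 0.31, 0.03])]
```

```bash
cat >> fkm.py <<'E'
LO=np.array([-3.14,-1.21,-1.07,-3.16,-2.99,-3.1]);HI=np.array([3.14,2.06,1.41,2.05,-.16,3.1])
def ik(p,rt,G,seeds):
    out=[]
    for s in seeds:
        def f(q):
            a,b=fk(q,G);return np.r_[(a-p)/100,(b.inv()*rt).as_rotvec()]
        k=least_squares(f,np.clip(s,LO+1e-3,HI-1e-3),bounds=(LO,HI))
        out.append((np.linalg.norm(k.fun),k.x))
    return sorted(out,key=lambda t:t[0])
def fit0(data):
    A=[];b=[]
    idx=[1,2,4,5,6]
    for q,p,r in data:
        f0=fk(q,[0]*7)[0];A.append(np.stack([fk(q,np.eye(7)[i])[0]-f0 for i in idx],1));b.append(np.array(p)-f0)
    A=np.vstack(A);b=np.concatenate(b);x=np.linalg.lstsq(A,b,rcond=None)[0]
    g=np.zeros(7);g[idx]=x;return g,np.abs(A@x-b).max()
E
python3 - <<'E'
from fkm import *;from data import data
G,e=fit0(data);print(G.round(1),e)
cur=np.array(data[-1][0]);seeds=[cur]
rng=np.random.default_rng(1)
seeds+=[rng.uniform(LO,HI) for _ in range(25)]
for L in(25,30,35,40):
  for x in(-105,-60,-25):
    o=ik(P(x,4,47),pose(PY,np.radians(L)),G,seeds)
    seen=[]
    for r,q in o:
        if r<1e-3 and not any(np.abs(q-z).max()<.05 for z in seen): seen.append(q);print(L,x,q.round(2))
    if not seen: print(L,x,'none',o[0][0].round(3),o[0][1].round(2))
E
```

```text
[   0.   160.6  564.9    0.   421.8  297.7 -159.8] 0.0012076176653437187
25 -105 none 0.112 [ 0.44  0.38 -0.66  0.08 -0.16 -1.88]
25 -60 none 0.089 [ 0.42  0.43 -0.61  0.19 -0.16 -1.99]
25 -25 none 0.069 [ 0.41  0.47 -0.56  0.28 -0.16 -2.06]
30 -105 none 0.161 [ 0.38  0.38 -0.56 -0.36 -0.16 -1.39]
30 -60 none 0.145 [ 0.39  0.43 -0.52 -0.18 -0.16 -1.58]
30 -25 none 0.129 [ 0.4   0.47 -0.48 -0.05 -0.16 -1.71]
35 -105 none 0.126 [-0.12  0.39 -0.6  -2.39 -0.16  1.06]
35 -60 none 0.142 [-0.12  0.44 -0.58 -2.64 -0.16  1.31]
35 -25 none 0.152 [-0.11  0.48 -0.56 -2.83 -0.16  1.49]
40 -105 none 0.05 [-0.05  0.38 -0.53 -2.02 -0.16  0.62]
40 -60 none 0.077 [-0.06  0.43 -0.47 -2.14 -0.16  0.75]
40 -25 none 0.096 [-0.07  0.47 -0.43 -2.28 -0.16  0.9 ]
```

```bash
cat >> fkm.py <<'E'
def pose2(L,tau,dy=0,yaw0=PY):
    # lean L, sideways tilt tau about press x-axis, extra yaw dy (deg)
    return R.from_euler('z',yaw0+np.radians(dy))*R.from_euler('x',np.radians(tau))*pose(0,np.radians(L))
E
python3 - <<'E'
from fkm import *;from data import data
G,e=fit0(data)
cur=np.array(data[-1][0]);seeds=[cur,cur+[0,.2,.1,-.4,-.1,.4],np.array([-.1,.45,-.55,-2.6,-.2,1.3])]
for L in(25,28):
 for tau in(-10,-7,-5,5,7,10):
  for dy in (-4,0):
   res=[]
   for x in(-105,-20):
    o=ik(P(x,4,47),pose2(L,tau,dy),G,seeds)[0]
    res.append((o[0].round(3),o[1].round(2).tolist()))
   print(L,tau,dy,*res)
E
```

```text
25 -10 -4 (np.float64(0.109), [-0.14, 0.39, -0.78, -3.16, -0.16, 1.89]) (np.float64(0.086), [0.28, 0.47, -0.75, 1.44, -0.22, -3.1])
25 -10 0 (np.float64(0.099), [-0.14, 0.39, -0.78, -3.16, -0.16, 1.95]) (np.float64(0.088), [0.24, 0.46, -0.76, 1.54, -0.18, -3.1])
25 -7 -4 (np.float64(0.113), [-0.14, 0.39, -0.78, -3.16, -0.16, 1.87]) (np.float64(0.085), [0.25, 0.46, -0.75, 1.44, -0.16, -3.1])
25 -7 0 (np.float64(0.118), [-0.14, 0.39, -0.78, -3.16, -0.16, 1.93]) (np.float64(0.092), [0.24, 0.46, -0.75, 1.52, -0.16, -3.1])
25 -5 -4 (np.float64(0.125), [-0.14, 0.39, -0.78, -3.16, -0.16, 1.85]) (np.float64(0.09), [0.26, 0.46, -0.75, 1.42, -0.16, -3.1])
25 -5 0 (np.float64(0.138), [-0.14, 0.39, -0.78, -3.16, -0.16, 1.91]) (np.float64(0.105), [0.37, 0.47, -0.67, 0.85, -0.16, -2.56])
25 5 -4 (np.float64(0.078), [0.42, 0.38, -0.62, -0.11, -0.16, -1.79]) (np.float64(0.037), [0.41, 0.48, -0.51, 0.1, -0.16, -1.98])
25 5 0 (np.float64(0.051), [0.41, 0.38, -0.61, -0.17, -0.16, -1.66]) (np.float64(0.012), [0.4, 0.48, -0.49, 0.04, -0.16, -1.84])
25 7 -4 (np.float64(0.054), [0.41, 0.38, -0.6, -0.19, -0
[... 1329 characters left out ...]
74), [0.39, 0.48, -0.47, -0.05, -0.16, -1.81])
28 5 0 (np.float64(0.078), [0.38, 0.38, -0.56, -0.36, -0.16, -1.44]) (np.float64(0.045), [0.39, 0.48, -0.46, -0.12, -0.16, -1.67])
28 7 -4 (np.float64(0.083), [0.38, 0.38, -0.56, -0.38, -0.16, -1.48]) (np.float64(0.051), [0.39, 0.48, -0.45, -0.14, -0.16, -1.73])
28 7 0 (np.float64(0.05), [0.37, 0.38, -0.55, -0.41, -0.16, -1.39]) (np.float64(0.02), [0.38, 0.48, -0.44, -0.19, -0.16, -1.61])
28 10 -4 (np.float64(0.042), [0.36, 0.38, -0.54, -0.47, -0.16, -1.4]) (np.float64(0.015), [0.37, 0.48, -0.43, -0.25, -0.16, -1.63])
28 10 0 (np.float64(0.007), [0.36, 0.38, -0.54, -0.48, -0.16, -1.34]) (np.float64(0.0), [0.35, 0.48, -0.39, -0.35, -0.21, -1.46])
```

Run:
```python
from fkm import *;from data import data
G,e=fit0(data)
seeds=[np.array([.37,.38,-.54,-.38,-.2,-1.45]),np.array([-.05,.4,-.5,-2.1,-.2,.8]),np.array([.2,.4,-.5,-1.2,-.2,-.2])]
for L in(25,27,30,33,36,40):
 for dy in (0,3,6):
  for tau in range(2,20,2):
   ok=True;res=[]
   for x in(-105,-60,-20):
    o=ik(P(x,4,47),pose2(L,tau,dy),G,seeds)[0]
    if o[0]>1e-3: ok=False;break
    res.append(o[1].round(2).tolist())
   if ok: print(L,dy,'min tau',tau,res[0],res[2]);break
  else: print(L,dy,'none')
```

```text
25 0 min tau 10 [0.37, 0.38, -0.54, -0.38, -0.2, -1.45] [0.35, 0.48, -0.36, -0.31, -0.28, -1.49]
25 3 min tau 8 [0.39, 0.38, -0.56, -0.33, -0.19, -1.45] [0.36, 0.48, -0.37, -0.27, -0.27, -1.48]
25 6 min tau 6 [0.4, 0.38, -0.58, -0.27, -0.17, -1.45] [0.36, 0.48, -0.39, -0.23, -0.27, -1.46]
27 0 min tau 10 [0.37, 0.38, -0.55, -0.43, -0.16, -1.4] [0.35, 0.48, -0.38, -0.34, -0.23, -1.47]
27 3 min tau 10 [0.34, 0.38, -0.51, -0.51, -0.22, -1.25] [0.33, 0.48, -0.34, -0.41, -0.28, -1.33]
27 6 min tau 8 [0.35, 0.38, -0.52, -0.47, -0.21, -1.24] [0.33, 0.48, -0.35, -0.38, -0.28, -1.31]
30 0 min tau 12 [0.31, 0.38, -0.5, -0.67, -0.18, -1.13] [0.31, 0.47, -0.35, -0.52, -0.23, -1.28]
30 3 min tau 10 [0.32, 0.38, -0.51, -0.62, -0.18, -1.12] [0.32, 0.47, -0.36, -0.49, -0.23, -1.26]
30 6 min tau 8 [0.33, 0.38, -0.52, -0.58, -0.17, -1.11] [0.33, 0.48, -0.36, -0.46, -0.23, -1.23]
33 0 min tau 12 [0.28, 0.37, -0.49, -0.82, -0.17, -0.96] [0.3, 0.47, -0.35, -0.63, -0.18, -1.17]
33 3 min tau 10 [0.29, 0.37, -0.49, -0.78, -0.16, -0.94] [0.31, 0.47, -0.35, -0.6, -0.19, -1.14]
33 6 min tau 8 [0.3, 0.37, -0.5, -0.75, -0.16, -0.92] [0.31, 0.47, -0.36, -0.57, -0.19, -1.1]
36 0 min tau 12 [0.22, 0.37, -0.47, -1.02, -0.17, -0.71] [0.27, 0.47, -0.34, -0.78, -0.16, -1.0]
36 3 min tau 10 [0.23, 0.37, -0.47, -0.98, -0.17, -0.69] [0.28, 0.47, -0.34, -0.75, -0.17, -0.97]
36 6 min tau 8 [0.24, 0.37, -0.47, -0.96, -0.17, -0.67] [0.28, 0.47, -0.34, -0.73, -0.17, -0.93]
40 0 min tau 12 [0.09, 0.37, -0.45, -1.36, -0.22, -0.28] [0.2, 0.46, -0.31, -1.06, -0.16, -0.67]
40 3 min tau 10 [0.1, 0.37, -0.45, -1.32, -0.22, -0.27] [0.21, 0.47, -0.31, -1.03, -0.17, -0.64]
40 6 min tau 8 [0.11, 0.37, -0.45, -1.28, -0.23, -0.25] [0.21, 0.47, -0.31, -1.01, -0.18, -0.6]
```

```bash
cat >> fkm.py <<'E'
def support(tx,ty,tz,L,tau,dy,op,sb,yc=0.):
    rel=pose2(L,tau,dy,0.)
    pts=[]
    for sg in(1,-1):
        for yy in np.linspace(op/2,op/2+14,5):
            for zz in np.linspace(-25,sb,26):
                for xx in(-11,0,11):
                    pts.append((xx,sg*yy,zz))
    w=rel.apply(pts)+[tx,ty,tz-40]
    zmin=w[:,2].min()
    m=abs(w[:,2]-20)<20
    w=w[m];X=w[:,0]+np.sqrt(400-(w[:,2]-20)**2);y=w[:,1]
    from scipy.optimize import linprog
    r=linprog([1,yc],A_ub=-np.c_[np.ones(len(y)),y],b_ub=-X,bounds=[(None,None)]*2)
    a,b=r.x;act=np.argsort(a+b*y-X)[:3]
    return a,b,zmin,w[act].round(1)
E
python3 - <<'E'
from fkm import *
for L,tau,dy in((33,11,4),(33,11,2),(30,9,5),(36,11,3)):
  for op,sb in((30,-1.5),(40,-2.5),(50,-4.2)):
    a,b,zm,w=support(0,4,47,L,tau,dy,op,sb);print(L,tau,dy,op,'axis x',a.round(1),'skew',b.round(3),'lowest',zm.round(1),'contacts',w.tolist())
E
```

```text
33 11 4 30 axis x 27.4 skew -0.009 lowest -3.2 contacts [[7.5, 17.9, 17.0], [9.5, -11.5, 11.3], [7.2, 21.3, 17.6]]
33 11 4 40 axis x 26.9 skew -0.018 lowest -3.3 contacts [[6.6, 22.6, 18.8], [9.3, -16.6, 11.1], [8.8, -16.8, 11.9]]
33 11 4 50 axis x 26.2 skew -0.032 lowest -2.9 contacts [[8.8, -21.8, 11.6], [5.3, 27.2, 21.1], [8.3, -22.0, 12.3]]
33 11 2 30 axis x 27.3 skew 0.026 lowest -3.2 contacts [[7.9, 17.6, 17.0], [9.0, -11.8, 11.3], [7.8, 21.1, 17.6]]
33 11 2 40 axis x 26.8 skew 0.017 lowest -3.3 contacts [[7.2, 22.4, 18.8], [8.6, -16.9, 11.1], [8.1, -17.0, 11.9]]
33 11 2 50 axis x 26.0 skew 0.002 lowest -2.9 contacts [[6.1, 27.0, 21.1], [7.9, -22.1, 11.6], [7.4, -22.2, 12.3]]
30 9 5 30 axis x 27.8 skew -0.034 lowest -1.7 contacts [[7.5, 18.5, 16.1], [10.1, -11.1, 11.4], [7.2, 21.9, 16.6]]
30 9 5 40 axis x 27.5 skew -0.042 lowest -1.6 contacts [[10.1, -16.2, 11.4], [6.6, 23.2, 17.7], [9.6, -16.3, 12.2]]
30 9 5 50 axis x 26.9 skew -0.055 lowest -0.9 contacts [[5.4, 27.8, 19.9], [9.7, -21.4, 12.1], [5.1, 31.3, 20.5]]
36 11 3 30 axis x 27.1 skew 0.004 lowest -3.7 contacts [[8.9, -11.7, 11.7], [7.3, 17.7, 17.4], [7.1, 21.1, 18.1]]
36 11 3 40 axis x 26.6 skew -0.005 lowest -3.8 contacts [[8.5, -16.8, 11.5], [6.5, 22.4, 19.1], [6.3, 25.8, 19.8]]
36 11 3 50 axis x 25.7 skew -0.019 lowest -3.5 contacts [[5.2, 27.0, 21.5], [7.8, -22.0, 11.9], [5.1, 30.4, 22.1]]
```

Run:
```python
from fkm import *;from data import data
for L,tau,dy in((30,10,5),(30,10,4),(32,10,5)):
  for op,sb in((15,-.5),(22,-.9)):
   for z in(49,51):
    a,b,zm,w=support(0,4,z,L,tau,dy,op,sb);print(L,tau,dy,op,z,'axis x',a.round(1),'skew',b.round(3),'lowest',zm.round(1),'contacts',w.tolist())
G,e=fit0(data)
s=telemetry.read_state();print(inP(s['position']))
q=s['joints'];
# path with n rows from the current pose: feasibility & joint speed
def path(p0,r0,p1,r1,n,q):
    w=(r0.inv()*r1).as_rotvec()/n;A=sum((r0*R.from_rotvec(k*w)).as_matrix() for k in range(n));v=np.linalg.solve(A,p1-p0)
    p=p0.copy();r=r0;mx=0
    for k in range(n):
        p=p+r.apply(v);r=r*R.from_rotvec(w);e,qq=ik(p,r,G,[q])[0];print(k,round(e,3),qq.round(2),np.abs((qq-q)*8).max().round(2));q=qq
    return q
r1=pose2(30,10,5);r0=R.from_quat(s['ee_rot'])
q=path(s['position'],r0,P(-110,4,150),r1,6,q)
q=path(P(-110,4,150),r1,P(-105,4,50),r1,5,q)
q=path(P(-105,4,50),r1,P(-25,4,50),r1,5,q)
```

```text
30 10 5 15 49 axis x 28.8 skew -0.04 lowest 0.3 contacts [[8.7, 11.1, 16.1], [10.0, -3.6, 13.5], [8.4, 14.6, 16.8]]
30 10 5 15 51 axis x 29.3 skew -0.059 lowest 2.3 contacts [[8.7, 11.1, 18.1], [10.0, -3.6, 15.5], [8.4, 14.6, 18.8]]
30 10 5 22 49 axis x 28.6 skew -0.043 lowest 0.0 contacts [[10.1, -7.1, 13.3], [8.2, 14.5, 17.1], [7.9, 17.9, 17.7]]
30 10 5 22 51 axis x 29.1 skew -0.062 lowest 2.0 contacts [[10.1, -7.1, 15.3], [8.2, 14.5, 19.1], [7.9, 17.9, 19.7]]
30 10 4 15 49 axis x 28.7 skew -0.023 lowest 0.3 contacts [[8.8, 11.0, 16.1], [9.8, -3.7, 13.5], [8.6, 14.4, 16.8]]
30 10 4 15 51 axis x 29.2 skew -0.042 lowest 2.3 contacts [[8.8, 11.0, 18.1], [9.8, -3.7, 15.5], [8.6, 14.4, 18.8]]
30 10 4 22 49 axis x 28.5 skew -0.026 lowest 0.0 contacts [[8.4, 14.4, 17.1], [9.9, -7.3, 13.3], [8.1, 17.8, 17.7]]
30 10 4 22 51 axis x 29.0 skew -0.045 lowest 2.0 contacts [[8.4, 14.4, 19.1], [9.9, -7.3, 15.3], [8.1, 17.8, 19.7]]
32 10 5 15 49 axis x 28.6 skew -0.043 lowest -0.1 contacts [[9.8, -3.6, 13.9], [8.5, 11.1, 16.5], [8.2, 14.5, 17.1]]
32 10 5 15 51 axis x 29.1 skew -0.062 lowest 1.9 con
[... 423 characters left out ...]
22 -1.88] 1.09
2 0.0 [ 0.42  0.19 -0.62 -0.03 -0.25 -1.76] 0.97
3 0.0 [ 0.4   0.19 -0.58 -0.13 -0.28 -1.65] 0.89
4 0.0 [ 0.39  0.19 -0.55 -0.22 -0.31 -1.55] 0.81
5 0.0 [ 0.37  0.19 -0.52 -0.31 -0.33 -1.45] 0.75
0 0.0 [ 0.36  0.22 -0.53 -0.36 -0.3  -1.4 ] 0.44
1 0.0 [ 0.35  0.26 -0.53 -0.42 -0.27 -1.33] 0.54
2 0.0 [ 0.34  0.29 -0.52 -0.48 -0.25 -1.25] 0.65
3 0.0 [ 0.32  0.33 -0.51 -0.56 -0.23 -1.15] 0.75
4 0.0 [ 0.3   0.37 -0.49 -0.65 -0.22 -1.05] 0.85
0 0.0 [ 0.3   0.39 -0.46 -0.63 -0.23 -1.08] 0.22
1 0.0 [ 0.3   0.41 -0.43 -0.6  -0.23 -1.1 ] 0.23
2 0.0 [ 0.3   0.43 -0.4  -0.58 -0.24 -1.13] 0.23
3 0.0 [ 0.3   0.45 -0.37 -0.56 -0.25 -1.15] 0.24
4 0.0 [ 0.3   0.47 -0.34 -0.53 -0.26 -1.17] 0.24
```

Run:
```python
from fkm import *
s=telemetry.read_state();r1=pose2(30,10,4)
plan(s['position'],s['ee_rot'],P(-110,4,150),r1,6)
```

```text
n 6 row: 0.123 0.24 -0.057 -0.0226 -0.0052 0.0038 | end [553.   81.3 150. ] ang err 0.0004
```

Emit:
{"method": "move_arm", "body": {
  "deltas": "0.12 0.24 -0.06 -0.0226 -0.0052 0.0038;0.12 0.24 -0.06 -0.0226 -0.0052 0.0038;0.12 0.24 -0.06 -0.0226 -0.0052 0.0038;0.12 0.24 -0.06 -0.0226 -0.0052 0.0038;0.12 0.24 -0.06 -0.0226 -0.0052 0.0038;0.12 0.24 -0.06 -0.0226 -0.0052 0.0038;0 0 0 0 0 0",
  "grip": 2.2
}}

```text
clock: 6.52
position: [553.1, 80.6, 150.9]
ee_rot: [-0.097, 0.958, 0.115, 0.246]
contact_force: [0.5, 0.6, 0.0]
gripper_width: 22.1
```

Run:
```python
from fkm import *;from data import data
s=telemetry.read_state();r1=pose2(30,10,4)
G,e=fit0(data);p,r=fk(s['joints'],G);print('fk err',p-s['position'],s['joints'].round(2))
print(s['clock'],inP(s['position']),s['gripper_width'],(R.from_quat(s['ee_rot']).inv()*r1).as_rotvec())
plan(s['position'],s['ee_rot'],P(-106,4,53),r1,6)
```

```text
fk err [-0.00119401 -0.00113185 -0.00130317] [ 0.38  0.18 -0.54 -0.28 -0.32 -1.51]
6.525 [-110.05292332    3.314017    150.94770534] 22.138531880173485 [-0.00062839  0.00097562 -0.00023973]
n 6 row: 0.746 -0.276 1.427 -0.0001 0.0002 -0.0 | end [557.  82.  53.] ang err 0.0003
```

FK model is exact. Going down behind the handle.

Emit:
{"method": "move_arm", "body": {
  "deltas": "0.75 -0.28 1.43 0 0 0;0.75 -0.28 1.43 0 0 0;0.75 -0.28 1.43 0 0 0;0.75 -0.28 1.43 0 0 0;0.75 -0.28 1.43 0 0 0;0.75 -0.28 1.43 0 0 0;0 0 0 0 0 0;0 0 0 0 0 0"
}}

```text
clock: 7.52
position: [556.4, 81.6, 52.4]
ee_rot: [-0.098, 0.958, 0.115, 0.245]
contact_force: [0.7, 0.0, 0.0]
gripper_width: 22.0
```

Run:
```python
from fkm import *
s=telemetry.read_state();r1=pose2(30,10,4)
print(s['clock'],inP(s['position']),s['joints'].round(2),s['contact_force'],(R.from_quat(s['ee_rot']).inv()*r1).as_rotvec())
im=eyes.get_image('wrist');cv2.imwrite('pics/w2.png',im['pixels']);w=cloud(im,s);np.save('w2.npy',w)
tool=(w-s['position'])@R.from_quat(s['ee_rot']).as_matrix()
m=(tool[...,2]<20)&(tool[...,2]>-60)&(abs(tool[...,0])<16)&(abs(tool[...,1])<70)
Q=tool[m]
for sgn in(1,-1):
    q=Q[sgn*Q[:,1]>0];print(np.percentile(q,[0,2,50,98,100],axis=0).round(1))
plan(s['position'],s['ee_rot'],P(-85,4,51),r1,4)
plan(P(-85,4,51),r1,P(-40,4,51),r1,1)
```

```text
7.525 [-106.67019393    3.7232738    52.41424913] [ 0.32  0.36 -0.5  -0.62 -0.2  -1.11] [0.65513962 0.04139679 0.03241884] [-0.0008312  -0.00015879  0.00125083]
[[-12.9   0.2 -60. ]
 [ -9.4   2.8 -59.4]
 [  8.   26.8 -46. ]
 [ 15.   56.   19.2]
 [ 16.   69.9  20. ]]
[[-16.  -70.  -60. ]
 [-13.5 -67.4 -59.3]
 [  6.6 -31.3 -23.8]
 [ 15.   -3.5  14.7]
 [ 16.   -0.2  20. ]]
n 4 row: -0.454 -0.037 0.296 -0.0002 -0.0 0.0003 | end [577.7  85.8  51. ] ang err 0.0002
n 1 row: -3.915 -0.309 2.197 0.0 0.0 0.0 | end [621.9  93.8  51. ] ang err 0.0
```

View pics/w2.png

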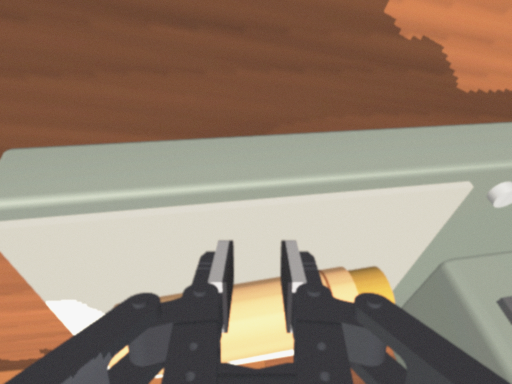

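Emit:
{"method": "move_arm", "body": {
  "deltas": "-0.45 -0.04 0.3 0 0 0;-0.45 -0.04 0.3 0 0 0;-0.45 -0.04 0.3 0 0 0;-0.35 -0.03 0.2 0 0 0;-0.35 -0.03 0.2 0 0 0;-0.35 -0.03 0.2 0 0 0;-0.35 -0.03 0.2 0 0 0;-0.35 -0.03 0.2 0 0 0;-0.35 -0.03 0.2 0 0 0;-0.3 -0.025 0.17 0 0 0;-0.2 -0.015 0.11 0 0 0;-0.1 -0.01 0.06 0 0 0"
}}

```text
clock: 9.07
position: [602.9, 90.0, 50.4]
ee_rot: [-0.097, 0.958, 0.115, 0.245]
contact_force: [-0.3, 0.4, 0.4]
gripper_width: 22.1
```

```bash
cat >> fkm.py <<'E'
def handle_fit(names=('wrist','top'),tag='x'):
    for n in names:
        s=telemetry.read_state();im=eyes.get_image(n);w=cloud(im,s);px=im['pixels'];cv2.imwrite(f'pics/{n}_{tag}.png',px)
        hsv=cv2.cvtColor(px,cv2.COLOR_BGR2HSV)
        W=R.from_euler('z',-PY).apply((w-PO).reshape(-1,3)).reshape(w.shape)
        m=(hsv[...,1]>80)&(hsv[...,0]<28)&(hsv[...,0]>4)&(W[...,2]>46)&(W[...,2]<86)&(abs(W[...,1])<95)&(W[...,0]>-85)&(W[...,0]<40)
        H=W[m]
        if len(H)<50: print(n,'few',len(H));continue
        H=H[H[:,1]<55]
        def f(p):
            d=(H[:,0]-p[0]-p[1]*H[:,1])/np.sqrt(1+p[1]**2);return np.hypot(d,H[:,2]-60)-20
        k=least_squares(f,[H[:,0].mean(),0],loss='soft_l1');print(n,len(H),'axis x,skew',k.x.round(3),'rms',np.sqrt(np.mean(f(k.x)**2)).round(2),'y',H[:,1].min().round(1),W[m][:,1].max().round(1),'zmax',np.percentile(H[:,2],98).round(1))
E
python3 - <<'E'
from fkm import *
s=telemetry.read_state();r1=pose2(30,10,4)
print(s['clock'],inP(s['position']),s['joints'].round(2),s['contact_force'],(R.from_quat(s['ee_rot']).inv()*r1).as_rotvec())
handle_fit(tag='3')
E
```

```text
9.075 [-59.43906748   3.70116606  50.41791402] [ 0.31  0.42 -0.42 -0.56 -0.22 -1.17] [-0.25361033  0.36425162  0.42023783] [-0.00075594 -0.000485    0.00025619]
wrist 7969 axis x,skew [-45.019   0.28 ] rms 7.46 y -68.8 82.3 zmax 81.0
top 496 axis x,skew [-30.717  -0.082] rms 2.46 y -69.6 80.6 zmax 83.7
```

View pics/wrist_3.png

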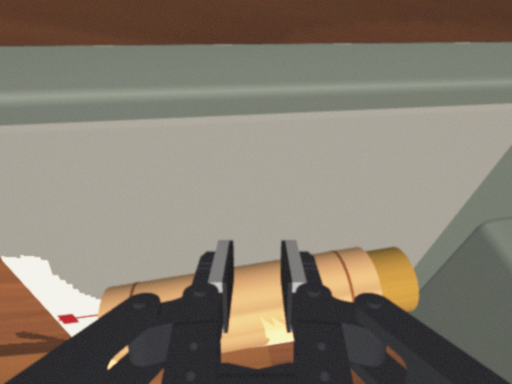

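View pics/top_3.png

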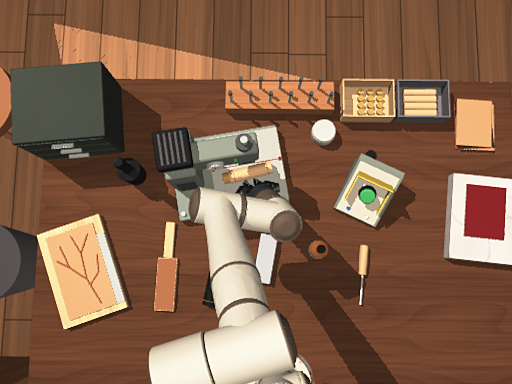

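Run:
```python
from fkm import *
s=telemetry.read_state()
plan(s['position'],s['ee_rot'],P(-36,4,51),pose2(30,10,2),12)
for dy in(4,2,1):print(support(0,4,51,30,10,dy,22,-.9))
```

```text
n 12 row: -0.172 -0.007 0.092 0.0014 -0.0005 0.0025 | end [625.8  94.5  51. ] ang err 0.0006
(np.float64(28.995127813213838), np.float64(-0.04466893743893543), np.float64(2.009934595516796), array([[ 8.4, 14.4, 19.1],
       [ 9.9, -7.3, 15.3],
       [ 8.1, 17.8, 19.7]]))
(np.float64(28.84666286298408), np.float64(-0.009709063609983554), np.float64(2.009934595516796), array([[ 9.5, -7.6, 15.3],
       [ 8.7, 14.1, 19.1],
       [ 8.6, 17.5, 19.7]]))
(np.float64(28.776690519065518), np.float64(0.007745120773862808), np.float64(2.009934595516796), array([[ 8.9, 13.9, 19.1],
       [ 9.3, -7.8, 15.3],
       [ 8.8, 17.3, 19.7]]))
```

Emit:
{"method": "move_arm", "body": {
  "deltas": "-0.17 -0.01 0.09 0.0014 -0.0005 0.0025;-0.17 -0.01 0.09 0.0014 -0.0005 0.0025;-0.17 -0.01 0.09 0.0014 -0.0005 0.0025;-0.17 -0.01 0.09 0.0014 -0.0005 0.0025;-0.17 -0.01 0.09 0.0014 -0.0005 0.0025;-0.17 -0.01 0.09 0.0014 -0.0005 0.0025;-0.17 -0.01 0.09 0.0014 -0.0005 0.0025;-0.17 -0.01 0.09 0.0014 -0.0005 0.0025;-0.17 -0.01 0.09 0.0014 -0.0005 0.0025;-0.17 -0.01 0.09 0.0014 -0.0005 0.0025;-0.17 -0.01 0.09 0.0014 -0.0005 0.0025;-0.1 -0.01 0.05 0.0014 -0.0005 0.0025"
}}

```text
clock: 10.68
position: [624.9, 93.9, 51.1]
ee_rot: [-0.081, 0.959, 0.111, 0.247]
contact_force: [-0.7, -1.6, 0.6]
gripper_width: 22.3
```

Run:
```python
from fkm import *
s=telemetry.read_state();r1=pose2(30,10,2)
print(s['clock'],inP(s['position']),s['joints'].round(2),s['contact_force'],(R.from_quat(s['ee_rot']).inv()*r1).as_rotvec())
handle_fit(('top','side'),tag='4')
im=cv2.imread('pics/side_4.png');cv2.imwrite('pics/s4c.png',cv2.resize(im[130:300,150:330],None,fx=3.3,fy=3.3,interpolation=cv2.INTER_CUBIC))
im=cv2.imread('pics/top_4.png');cv2.imwrite('pics/t4c.png',cv2.resize(im[110:220,180:310],None,fx=5,fy=5,interpolation=cv2.INTER_CUBIC))
```

```text
10.675 [-37.04826681   3.59345477  51.09126729] [ 0.33  0.45 -0.4  -0.47 -0.2  -1.3 ] [-0.68657999 -1.56888825  0.64698103] [-4.70614000e-04 -3.29408020e-04  2.56450506e-05]
top 378 axis x,skew [-7.941 -0.081] rms 2.59 y -67.7 81.4 zmax 83.7
side 384 axis x,skew [-9.239 -0.083] rms 1.33 y -63.5 34.1 zmax 80.8
```

View pics/s4c.png

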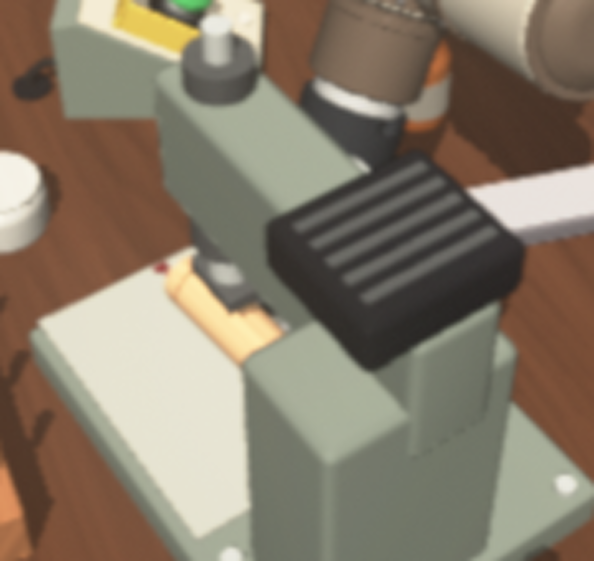

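View pics/t4c.png

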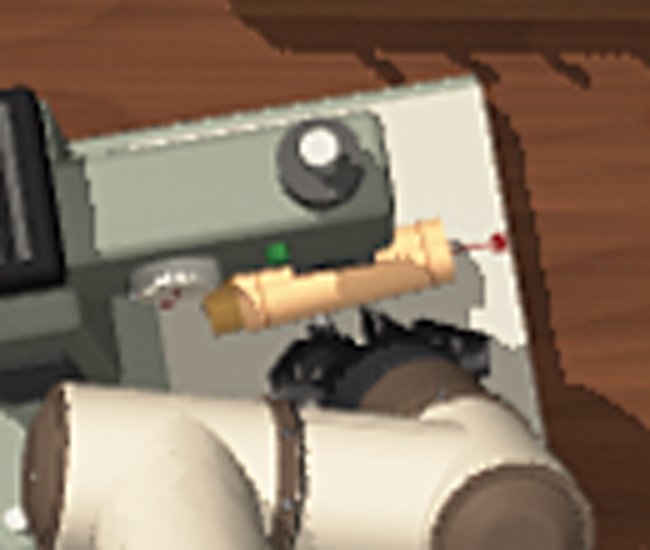

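Emit:
{"method": "move_arm", "body": {
  "deltas": "-0.12 -0.01 0.06 0 0 0;-0.12 -0.01 0.06 0 0 0;-0.12 -0.01 0.06 0 0 0;-0.12 -0.01 0.06 0 0 0;-0.1 -0.01 0.05 0 0 0;-0.07 0 0.04 0 0 0;0 0 0 0 0 0;0 0 0 0 0 0"
}}

```text
clock: 11.78
position: [631.9, 94.9, 51.4]
ee_rot: [-0.081, 0.959, 0.111, 0.247]
contact_force: [-0.5, -0.0, 0.2]
gripper_width: 21.7
```

Run:
```python
from fkm import *
s=telemetry.read_state()
print(s['clock'],inP(s['position']),s['contact_force'])
handle_fit(('top','side'),tag='5')
r=R.from_quat(s['ee_rot'])
plan(s['position'],r,P(-70,4,75),r,4)
```

```text
11.775 [-29.96631131   3.28733701  51.35185969] [-0.46547299 -0.04523358  0.20208454]
top 301 axis x,skew [-0.626 -0.079] rms 2.59 y -66.7 83.1 zmax 82.8
side 433 axis x,skew [-1.799 -0.079] rms 1.29 y -63.3 37.3 zmax 80.7
n 4 row: 0.58 0.154 -0.996 0.0 0.0 0.0 | end [592.4  88.4  75. ] ang err 0.0
```

Emit:
{"method": "move_arm", "body": {
  "deltas": "0.2 0.02 -0.2 0 0 0;0.58 0.15 -1 0 0 0;0.58 0.15 -1 0 0 0;0.58 0.15 -1 0 0 0;0.58 0.15 -1 0 0 0"
}}

```text
clock: 12.5
position: [588.9, 87.6, 76.6]
ee_rot: [-0.081, 0.959, 0.111, 0.247]
contact_force: [-0.3, -0.1, -0.5]
gripper_width: 22.3
```

Run:
```python
from fkm import *;from data import data
s=telemetry.read_state()
print(s['clock'],inP(s['position']),s['contact_force'],s['joints'].round(2))
handle_fit(('wrist','top','side'),tag='6')
G,e=fit0(data)
CY=np.radians(-25.3)
K=np.array([560.,-254.,94.]);kz=R.from_euler('z',CY).apply([-np.sin(np.radians(28)),0,np.cos(np.radians(28))])
seeds=[s['joints'],np.array([-.2,.4,-.5,-.6,-.3,-1.1]),np.array([-.5,.4,-.5,-2.6,-.3,1.1]),np.array([-.2,.4,-.3,0,-.6,-1.5])]
for L in(15,20,24,28,32,36):
  for tau in (-10,-5,0,5,10):
   o=[ik(K+kz*h,pose2(L,tau,0,CY),G,seeds)[0] for h in(-12,40)]
   print(L,tau,[(x[0].round(3),x[1].round(2).tolist()) for x in o])
```

```text
12.5 [-73.57278762   3.82318364  76.58559474] [-0.33099513 -0.11300016 -0.4938209 ] [ 0.36  0.36 -0.49 -0.42 -0.2  -1.37]
wrist 4004 axis x,skew [-8.736  0.442] rms 8.54 y -66.1 84.3 zmax 80.7
top 287 axis x,skew [-0.442 -0.07 ] rms 2.56 y -66.7 83.2 zmax 82.6
side 421 axis x,skew [-1.805 -0.074] rms 1.21 y -63.0 36.4 zmax 81.4
15 -10 [(np.float64(0.0), [-0.09, 0.42, -0.6, 0.62, -0.43, -2.45]), (np.float64(0.0), [-0.06, 0.33, -0.58, 0.51, -0.54, -2.36])]
15 -5 [(np.float64(0.0), [-0.11, 0.42, -0.54, 0.41, -0.43, -2.25]), (np.float64(0.0), [-0.08, 0.32, -0.53, 0.34, -0.53, -2.2])]
15 0 [(np.float64(0.0), [-0.13, 0.42, -0.46, 0.18, -0.45, -2.04]), (np.float64(0.0), [-0.11, 0.32, -0.46, 0.16, -0.54, -2.03])]
15 5 [(np.float64(0.0), [-0.17, 0.42, -0.38, -0.03, -0.49, -1.83]), (np.float64(0.0), [-0.16, 0.32, -0.4, -0.02, -0.57, -1.85])]
15 10 [(np.float64(0.0), [-0.22, 0.42, -0.31, -0.21, -0.55, -1.65]), (np.float64(0.0), [-0.21, 0.33, -0.34, -0.18, -0.62, -1.69])]
20 -10 [(np.float64(0.0), [-0.2, 0.39, -0.76, 1.13, -0.27, -2.86]), (np.float64(0.0), [-0.1, 0.29, -0.71, 0.79, -0.39, -2.6])
[... 2432 characters left out ...]
7, 0.26, -0.57, -0.12, -0.16, -1.77])]
36 -10 [(np.float64(0.018), [-0.68, 0.38, -0.69, -3.16, -0.16, 1.89]), (np.float64(0.078), [-0.7, 0.27, -0.74, -3.16, -0.16, 1.9])]
36 -5 [(np.float64(0.083), [-0.69, 0.38, -0.68, -3.13, -0.16, 1.81]), (np.float64(0.126), [-0.69, 0.27, -0.74, -3.16, -0.16, 1.84])]
36 0 [(np.float64(0.15), [-0.69, 0.38, -0.65, -2.99, -0.16, 1.62]), (np.float64(0.177), [-0.15, 0.26, -0.64, 0.16, -0.16, -1.97])]
36 5 [(np.float64(0.128), [-0.25, 0.37, -0.44, -0.54, -0.16, -1.25]), (np.float64(0.122), [-0.18, 0.26, -0.56, -0.19, -0.16, -1.65])]
36 10 [(np.float64(0.06), [-0.26, 0.37, -0.42, -0.64, -0.16, -1.18]), (np.float64(0.061), [-0.2, 0.26, -0.52, -0.37, -0.16, -1.5])]
```

```bash
cat >> fkm.py <<'E'
CY=np.radians(-25.3)
def kaxis(): return R.from_euler('z',CY).apply([-np.sin(np.radians(28)),0,np.cos(np.radians(28))])
def path(p0,r0,p1,r1,n,q,G):
    w=(r0.inv()*r1).as_rotvec()/n;A=sum((r0*R.from_rotvec(k*w)).as_matrix() for k in range(n));v=np.linalg.solve(A,p1-p0)
    p=p0.copy();r=r0
    for k in range(n):
        p=p+r.apply(v);r=r*R.from_rotvec(w);e,qq=ik(p,r,G,[q])[0];print(k,round(e,3),p.round(0),qq.round(2),np.abs((qq-q)*8).round(2).tolist());q=qq
    return q
E
python3 - <<'E'
from fkm import *;from data import data
s=telemetry.read_state();G,e=fit0(data);r0=R.from_quat(s['ee_rot'])
K=np.array([560.,-254.,94.])
a=P(-115,4,190);r1=pose2(24,8,0,CY)
b=K+kaxis()*90+[0,0,40]
plan(s['position'],r0,a,r0,4)
q=path(s['position'],r0,a,r0,4,s['joints'],G)
plan(a,r0,b,r1,9);q=path(a,r0,b,r1,9,q,G)
E
```

```text
n 4 row: -0.489 0.53 -2.935 0.0 0.0 0.0 | end [548.1  80.4 190. ] ang err 0.0
0 0.0 [579.  86. 105.] [ 0.37  0.3  -0.52 -0.32 -0.22 -1.48] [0.14, 0.51, 0.26, 0.74, 0.2, 0.86]
1 0.0 [569.  84. 133.] [ 0.39  0.23 -0.54 -0.25 -0.26 -1.57] [0.11, 0.51, 0.17, 0.61, 0.3, 0.7]
2 0.0 [558.  82. 162.] [ 0.4   0.17 -0.55 -0.19 -0.31 -1.63] [0.09, 0.49, 0.08, 0.46, 0.39, 0.54]
3 0.0 [548.  80. 190.] [ 0.41  0.11 -0.55 -0.15 -0.36 -1.68] [0.07, 0.48, 0.0, 0.34, 0.46, 0.41]
n 9 row: -0.368 -3.495 -0.76 0.036 -0.0001 0.0625 | end [ 521.8 -236.   213.4] ang err 0.0003
0 0.0 [555.  45. 192.] [ 0.34  0.12 -0.54 -0.14 -0.38 -1.7 ] [0.52, 0.03, 0.1, 0.1, 0.16, 0.15]
1 0.0 [560.  10. 195.] [ 0.28  0.12 -0.53 -0.12 -0.4  -1.72] [0.51, 0.03, 0.1, 0.11, 0.16, 0.17]
2 0.0 [562. -26. 197.] [ 0.22  0.12 -0.52 -0.11 -0.42 -1.75] [0.5, 0.03, 0.09, 0.12, 0.15, 0.18]
3 0.0 [561. -62. 199.] [ 0.15  0.13 -0.51 -0.09 -0.44 -1.77] [0.49, 0.02, 0.08, 0.13, 0.15, 0.19]
4 0.0 [558. -98. 202.] [ 0.09  0.13 -0.5  -0.08 -0.46 -1.79] [0.49, 0.02, 0.08, 0.13, 0.15, 0.19]
5 0.0 [ 553. -133.  204.] [ 0.03  0.13 -0.49 -0.06 -0.48 -1.82] [0.48, 0.02, 0.07, 0.14, 0.15, 0.2]
6 0.0 [ 545. -168.  207.] [-0.03  0.13 -0.48 -0.04 -0.5  -1.84] [0.47, 0.01, 0.06, 0.14, 0.15, 0.2]
7 0.0 [ 535. -202.  210.] [-0.08  0.13 -0.47 -0.02 -0.51 -1.87] [0.47, 0.01, 0.06, 0.15, 0.15, 0.21]
8 0.0 [ 522. -236.  213.] [-0.14  0.13 -0.46 -0.   -0.53 -1.9 ] [0.46, 0.0, 0.06, 0.15, 0.15, 0.21]
```

Emit:
{"method": "move_arm", "body": {
  "deltas": "-0.49 0.53 -2.94 0 0 0;-0.49 0.53 -2.94 0 0 0;-0.49 0.53 -2.94 0 0 0;-0.49 0.53 -2.94 0 0 0",
  "grip": 0
}}

```text
clock: 13.15
position: [548.3, 80.3, 190.3]
ee_rot: [-0.081, 0.959, 0.111, 0.247]
contact_force: [1.0, 0.5, -0.2]
gripper_width: -0.2
```

Emit:
{"method": "move_arm", "body": {
  "deltas": "-0.37 -3.5 -0.76 0.036 0 0.0625;-0.37 -3.5 -0.76 0.036 0 0.0625;-0.37 -3.5 -0.76 0.036 0 0.0625;-0.37 -3.5 -0.76 0.036 0 0.0625;-0.37 -3.5 -0.76 0.036 0 0.0625;-0.37 -3.5 -0.76 0.036 0 0.0625;-0.37 -3.5 -0.76 0.036 0 0.0625;-0.37 -3.5 -0.76 0.036 0 0.0625;-0.37 -3.5 -0.76 0.036 0 0.0625;0 0 0 0 0 0;0 0 0 0 0 0"
}}

```text
clock: 14.52
position: [522.4, -236.2, 212.8]
ee_rot: [0.228, 0.949, 0.021, 0.216]
contact_force: [-0.6, 0.1, 0.0]
gripper_width: -0.0
```

```bash
cat > key.py <<'E'
from fkm import *
def key(tag):
    for n in('wrist','top','side'):
        s=telemetry.read_state();im=eyes.get_image(n);w=cloud(im,s);px=im['pixels'];cv2.imwrite(f'pics/k_{n}_{tag}.png',px)
        hsv=cv2.cvtColor(px,cv2.COLOR_BGR2HSV)
        g=(hsv[...,0]>50)&(hsv[...,0]<80)&(hsv[...,1]>100)&(hsv[...,2]>60)&(abs(w[...,0]-560)<45)&(abs(w[...,1]+254)<45)&(w[...,2]<130)
        nn,lab,st,_=cv2.connectedComponentsWithStats(g.astype(np.uint8))
        if nn<2: print(n,'none');continue
        g=lab==1+np.argmax(st[1:,4]);Q=w[g];c=np.median(Q,0);k=kaxis()
        h=Q@k;top=Q[h>np.percentile(h,50)-3]
        nv=np.linalg.svd(top-top.mean(0))[2][2];nv*=np.sign(nv[2])
        v,u=np.nonzero(g)
        print(n,len(Q),'px',u.mean().round(1),v.mean().round(1),'mean',Q.mean(0).round(1),'med',c.round(1),'rect c',[np.round(x,1) for x in cv2.minAreaRect((top[:,:2]).astype(np.float32))[:2]],'h',np.median(h).round(1),'n',nv.round(3))
E
python3 - <<'E'
from key import *
s=telemetry.read_state();print(s['clock'],s['position'],s['gripper_width'],s['contact_force'],(R.from_quat(s['ee_rot']).inv()*pose2(24,8,0,CY)).as_rotvec())
key('1')
E
```

```text
14.525 [ 522.41190112 -236.20936021  212.8390011 ] -0.03806719838778268 [-0.57553139  0.14054748  0.00395074] [-6.92880075e-04 -1.95841790e-03  9.27711311e-05]
wrist 2451 px 229.6 164.8 mean [ 553.7 -256.5   91.5] med [ 553.2 -256.5   92.3] rect c [array([ 555.5, -257. ]), array([43.2, 40.2])] h -204.7 n [-0.434  0.202  0.878]
top 153 px 367.2 194.1 mean [ 563.  -259.1   93.1] med [ 562.7 -258.5   93.8] rect c [array([ 561.7, -257.7]), array([43. , 26.9])] h -206.8 n [-0.429  0.19   0.883]
side 114 px 206.2 126.8 mean [ 560.4 -250.7   92. ] med [ 560.4 -248.6   92. ] rect c [array([ 557.8, -251.5]), array([31.8, 36.8])] h -206.3 n [-0.397  0.201  0.896]
```

View pics/k_wrist_1.png

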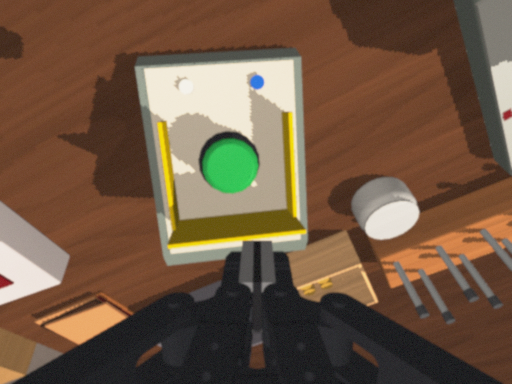

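Run:
```python
from key import *
from data import data
s=telemetry.read_state();G,e=fit0(data);r1=pose2(24,8,0,CY);k=kaxis()
K=np.array([557,-256,92.5]);print('h',K@k, k, R.from_quat(s['ee_rot']).inv().apply(k))
a=K+k*15
plan(s['position'],s['ee_rot'],a,r1,6);q=path(s['position'],R.from_quat(s['ee_rot']),a,r1,6,s['joints'],G)
q=path(a,r1,K-12*k,r1,3,q,G)
plan(a,r1,a-k*10,r1,1)
```

```text
h -206.10289628733568 [-0.42444105  0.20063236  0.88294759] [ 0.07528868  0.12250691 -0.98960784]
n 6 row: 0.215 -0.307 1.83 -0.0001 -0.0004 0.0002 | end [ 550.6 -253.   105.7] ang err 0.0004
0 0.0 [ 527. -239.  195.] [-0.15  0.17 -0.48 -0.01 -0.49 -1.89] [0.04, 0.24, 0.1, 0.04, 0.35, 0.07]
1 0.0 [ 532. -241.  177.] [-0.15  0.2  -0.49 -0.01 -0.45 -1.88] [0.04, 0.25, 0.09, 0.04, 0.34, 0.08]
2 0.0 [ 537. -244.  159.] [-0.16  0.23 -0.5  -0.02 -0.41 -1.87] [0.04, 0.26, 0.07, 0.05, 0.33, 0.08]
3 0.0 [ 541. -247.  141.] [-0.16  0.26 -0.5  -0.03 -0.37 -1.86] [0.04, 0.27, 0.06, 0.06, 0.33, 0.09]
4 0.0 [ 546. -250.  124.] [-0.17  0.3  -0.51 -0.04 -0.33 -1.84] [0.04, 0.27, 0.04, 0.07, 0.31, 0.11]
5 0.0 [ 551. -253.  106.] [-0.17  0.33 -0.51 -0.05 -0.29 -1.83] [0.04, 0.28, 0.02, 0.09, 0.3, 0.12]
0 0.0 [ 554. -255.   98.] [-0.17  0.35 -0.51 -0.06 -0.28 -1.82] [0.02, 0.15, 0.03, 0.05, 0.11, 0.07]
1 0.0 [ 558. -257.   90.] [-0.18  0.37 -0.5  -0.06 -0.26 -1.81] [0.02, 0.15, 0.04, 0.06, 0.11, 0.07]
2 0.0 [ 562. -258.   82.] [-0.18  0.39 -0.5  -0.07 -0.25 -1.8 ] [0.02, 0.15, 0.04, 0.06, 0.1, 0.08]
n 1 row: -0.073 -0.123 0.99 0.0 0.0 0.0 | end [ 554.9 -255.    96.9] ang err 0.0
```

Emit:
{"method": "move_arm", "body": {
  "deltas": "0.21 -0.31 1.83 0 0 0;0.21 -0.31 1.83 0 0 0;0.21 -0.31 1.83 0 0 0;0.21 -0.31 1.83 0 0 0;0.21 -0.31 1.83 0 0 0;0.21 -0.31 1.83 0 0 0;0 0 0 0 0 0;0 0 0 0 0 0"
}}

```text
clock: 15.68
position: [550.8, -253.9, 106.4]
ee_rot: [0.228, 0.949, 0.021, 0.217]
contact_force: [-0.2, 0.3, -0.5]
gripper_width: -0.1
```

```bash
cat >> key.py <<'E'
def rd():
    s=telemetry.read_state();k=kaxis();tip=s['position']
    print(s['clock'],'h',(tip@k).round(2),'F.k',(s['contact_force']@k).round(2),'F',s['contact_force'].round(2),tip.round(1))
E
python3 - <<'E'
from key import *
for i in range(3): rd();im=eyes.get_image('top')
rd()
E
```

```text
15.675 h -190.77 F.k -0.32 F [-0.16  0.32 -0.51] [ 550.8 -253.9  106.4]
15.725 h -190.48 F.k -0.02 F [0.07 0.02 0.01] [ 550.8 -254.   106.8]
15.775 h -190.32 F.k 0.3 F [ 0.13 -0.06  0.41] [ 550.8 -254.   106.9]
15.825 h -190.27 F.k -0.5 F [-0.15  0.15 -0.68] [ 550.8 -254.   107. ]
```

Emit:
{"method": "move_arm", "body": {
  "deltas": "-0.03 -0.04 0.3 0 0 0;-0.02 -0.04 0.3 0 0 0;-0.02 -0.03 0.3 0 0 0;-0.02 -0.03 0.2 0 0 0;0 0 0 0 0 0"
}}

```text
clock: 16.45
position: [555.1, -256.4, 95.9]
ee_rot: [0.228, 0.949, 0.021, 0.216]
contact_force: [-0.8, 0.5, 0.6]
gripper_width: 0.1
```

Run:
```python
from key import *
rd();key('2');rd()
```

```text
16.45 h -202.38 F.k 0.97 F [-0.8   0.49  0.6 ] [ 555.1 -256.4   95.9]
wrist 3918 px 251.2 232.5 mean [ 547.2 -254.    87.9] med [ 545.8 -252.2   88.2] rect c [array([ 551.5, -255.2]), array([44.7, 31.2])] h -205.0 n [-0.47   0.226  0.853]
top 77 px 368.5 191.8 mean [ 569.8 -263.    93.9] med [ 569.5 -262.9   96.7] rect c [array([ 567.7, -261.7]), array([39. , 17.9])] h -208.4 n [-0.276  0.194  0.941]
side 87 px 206.1 127.8 mean [ 562.3 -246.9   91.7] med [ 564.4 -246.2   91.5] rect c [array([ 561.1, -248.4]), array([32.5, 36.9])] h -206.5 n [-0.397  0.234  0.888]
16.6 h -202.11 F.k -0.26 F [ 0.07 -1.47  0.08] [ 555.2 -256.3   96.2]
```

View pics/k_wrist_2.png

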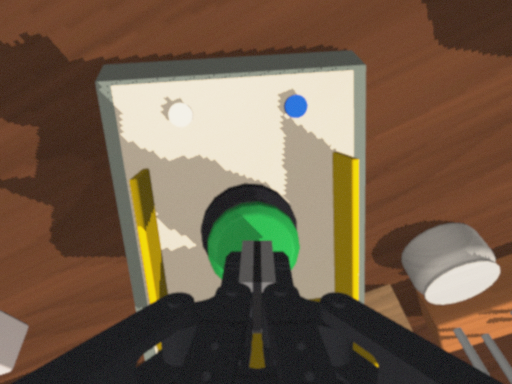

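Emit:
{"method": "move_arm", "body": {
  "deltas": "-0.01 -0.01 0.1 0 0 0;-0.01 -0.01 0.1 0 0 0;0 0 0 0 0 0"
}}

```text
clock: 16.98
position: [556.1, -256.7, 94.4]
ee_rot: [0.228, 0.949, 0.021, 0.216]
contact_force: [-0.5, -0.8, -0.6]
gripper_width: -0.1
```

```bash
python3 -c "
from key import *
rd();im=eyes.get_image('side');rd();im=eyes.get_image('side');rd()"
```

```text
16.975 h -204.18 F.k -0.47 F [-0.49 -0.82 -0.58] [ 556.1 -256.7   94.4]
17.025 h -204.17 F.k -0.01 F [ 0.02 -0.3   0.06] [ 556.1 -256.7   94.4]
17.075 h -204.15 F.k 0.71 F [-0.45  0.28  0.52] [ 556.1 -256.7   94.4]
```

Emit:
{"method": "move_arm", "body": {
  "deltas": "-0.01 -0.01 0.1 0 0 0;-0.01 -0.01 0.1 0 0 0;0 0 0 0 0 0"
}}

```text
clock: 17.45
position: [557.0, -257.1, 92.8]
ee_rot: [0.228, 0.949, 0.021, 0.216]
contact_force: [-0.6, 0.6, 2.0]
gripper_width: 0.2
```

```bash
python3 -c "
from key import *
rd();im=eyes.get_image('side');rd();im=eyes.get_image('side');rd()"
```

```text
17.45 h -206.05 F.k 2.13 F [-0.59  0.57  2.  ] [ 557.  -257.1   92.8]
17.5 h -206.05 F.k 1.68 F [-1.45  0.29  1.14] [ 557.  -257.1   92.8]
17.55 h -206.04 F.k 3.19 F [-1.84  0.68  2.57] [ 557.  -257.1   92.8]
```

Emit:
{"method": "move_arm", "body": {
  "deltas": "-0.01 -0.01 0.1 0 0 0;-0.01 -0.01 0.1 0 0 0;-0.01 -0.01 0.1 0 0 0;0 0 0 0 0 0"
}}

```text
clock: 18.05
position: [558.3, -257.7, 90.1]
ee_rot: [0.228, 0.949, 0.021, 0.216]
contact_force: [-3.3, 0.3, 3.9]
gripper_width: -0.2
```

```bash
python3 -c "
from key import *
rd();im=eyes.get_image('side');cv2.imwrite('pics/d1.png',cv2.resize(im['pixels'][170:280,150:330],None,fx=4,fy=4,interpolation=2));rd();im=eyes.get_image('side');rd()
b=cv2.imread('pics/side_6.png');cv2.imwrite('pics/d0.png',cv2.resize(b[170:280,150:330],None,fx=4,fy=4,interpolation=2))"
```

```text
18.05 h -209.14 F.k 4.9 F [-3.26  0.34  3.9 ] [ 558.3 -257.7   90.1]
18.1 h -209.12 F.k 5.2 F [-3.99  1.07  3.72] [ 558.3 -257.7   90.1]
18.15 h -209.1 F.k 5.91 F [-3.51 -0.13  5.04] [ 558.3 -257.7   90.1]
```

View pics/d1.png

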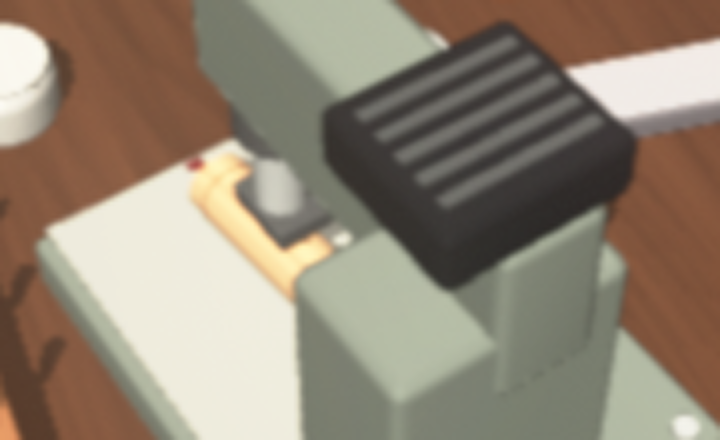

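View pics/d0.png

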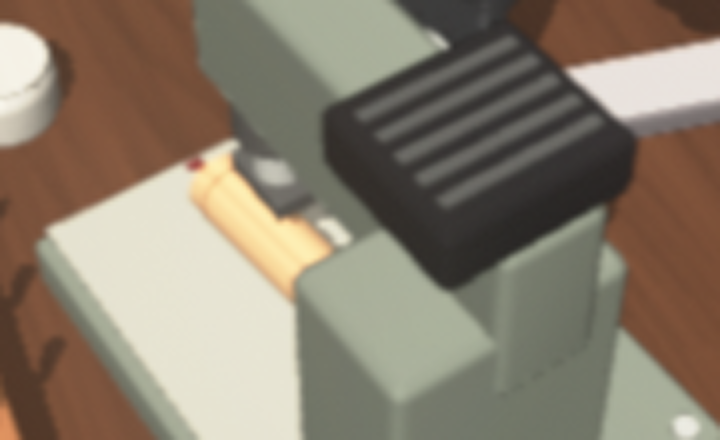

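```bash
cat >> key.py <<'E'
def die():
    im=eyes.get_image('side');w=cloud(im)
    W=R.from_euler('z',-PY).apply((w-PO).reshape(-1,3)).reshape(w.shape)
    hsv=cv2.cvtColor(im['pixels'],cv2.COLOR_BGR2HSV)
    # die block top edge/rim: x 12..22, |y-5|<28
    m=(W[...,0]>8)&(W[...,0]<26)&(abs(W[...,1]-2)<32)&(W[...,2]>80)&(W[...,2]<150)&(hsv[...,1]<70)
    z=W[m][:,2];print('die z pct',np.percentile(z,[5,25,50,75,90,97]).round(1),len(z))
    return im
E
python3 -c "
from key import *
die();rd();handle_fit(('side','top'),tag='7');rd()"
```

```text
die z pct [102.5 108.1 111.2 128.2 141.7 147.9] 152
18.2 h -209.09 F.k 5.23 F [-2.78  0.41  4.5 ] [ 558.3 -257.7   90.1]
side 252 axis x,skew [-1.758 -0.075] rms 1.09 y -64.7 38.1 zmax 81.0
top 275 axis x,skew [-0.547 -0.077] rms 2.43 y -66.3 81.8 zmax 83.2
18.3 h -209.11 F.k 5.0 F [-3.3  -0.14  4.11] [ 558.3 -257.7   90.1]
```

Emit:
{"method": "move_arm", "body": {
  "deltas": "-0.005 -0.005 0.05 0 0 0;0 0 0 0 0 0"
}}

```text
clock: 18.55
position: [558.6, -257.8, 89.6]
ee_rot: [0.228, 0.949, 0.021, 0.216]
contact_force: [-3.5, 0.7, 5.4]
gripper_width: -0.3
```

```bash
python3 -c "
from key import *
rd();im=die();rd();
w=cloud(im);W=R.from_euler('z',-PY).apply((w-PO).reshape(-1,3)).reshape(w.shape)
for v in range(212,234,2): print(v,[tuple(W[v,u].round(0).astype(int)) for u in range(210,236,4)])
rd()
cv2.imwrite('pics/d2.png',cv2.resize(im['pixels'][195:245,190:250],None,fx=10,fy=10,interpolation=2))
"
```

```text
18.55 h -209.67 F.k 6.35 F [-3.47  0.72  5.36] [ 558.6 -257.8   89.6]
die z pct [ 99.9 104.8 107.8 127.1 141.2 147.3] 158
18.6 h -209.67 F.k 6.03 F [-3.33  0.68  5.08] [ 558.6 -257.8   89.6]
212 [(np.int64(-3), np.int64(-46), np.int64(82)), (np.int64(14), np.int64(6), np.int64(140)), (np.int64(9), np.int64(14), np.int64(144)), (np.int64(3), np.int64(20), np.int64(145)), (np.int64(29), np.int64(79), np.int64(216)), (np.int64(28), np.int64(93), np.int64(228)), (np.int64(59), np.int64(155), np.int64(304))]
214 [(np.int64(-1), np.int64(-43), np.int64(79)), (np.int64(14), np.int64(5), np.int64(132)), (np.int64(11), np.int64(16), np.int64(140)), (np.int64(3), np.int64(20), np.int64(139)), (np.int64(29), np.int64(79), np.int64(210)), (np.int64(28), np.int64(93), np.int64(222)), (np.int64(29), np.int64(108), np.int64(236))]
216 [(np.int64(14), np.int64(-15), np.int64(107)), (np.int64(14), np.int64(3), np.int64(124)), (np.int64(11), np.int64(15), np.int64(133)), (np.int64(3), np.int64(19), np.int64(132)), (np.int64(26), np.int64(74), np.int64(198)), (np.int64(28), np.int64(92), np.int64(215))
[... 2076 characters left out ...]
(14), np.int64(-1), np.int64(73)), (np.int64(18), np.int64(24), np.int64(99)), (np.int64(11), np.int64(29), np.int64(100)), (np.int64(1), np.int64(30), np.int64(94)), (np.int64(-15), np.int64(21), np.int64(74)), (np.int64(-38), np.int64(2), np.int64(40))]
232 [(np.int64(19), np.int64(-11), np.int64(58)), (np.int64(16), np.int64(1), np.int64(69)), (np.int64(11), np.int64(12), np.int64(76)), (np.int64(12), np.int64(31), np.int64(95)), (np.int64(-2), np.int64(24), np.int64(79)), (np.int64(-9), np.int64(30), np.int64(79)), (np.int64(54), np.int64(146), np.int64(240))]
18.6 h -209.67 F.k 6.03 F [-3.33  0.68  5.08] [ 558.6 -257.8   89.6]<string>:5: RuntimeWarning: invalid value encountered in cast
```

View pics/d2.png

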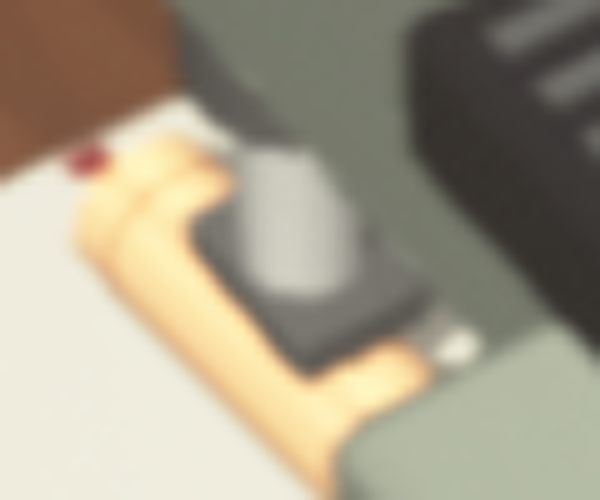

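Emit:
{"method": "move_arm", "body": {
  "deltas": "-0.002 -0.003 0.02 0 0 0;0 0 0 0 0 0;0 0 0 0 0 0;0 0 0 0 0 0;0 0 0 0 0 0;0 0 0 0 0 0;0 0 0 0 0 0;0 0 0 0 0 0;0 0 0 0 0 0;0 0 0 0 0 0;0 0 0 0 0 0"
}}

```text
clock: 19.98
position: [558.7, -257.8, 89.4]
ee_rot: [0.228, 0.949, 0.021, 0.216]
contact_force: [-4.0, 0.7, 5.1]
gripper_width: 0.4
```

```bash
python3 -c "
from key import *
rd();die();rd();handle_fit(('side','top'),tag='8');rd()"
```

```text
19.975 h -209.88 F.k 6.36 F [-4.01  0.68  5.12] [ 558.7 -257.8   89.4]
die z pct [ 97.8 103.7 106.8 125.4 140.2 145.8] 160
20.025 h -209.87 F.k 5.67 F [-3.6  -0.18  4.73] [ 558.7 -257.8   89.5]
side 255 axis x,skew [-1.75  -0.079] rms 1.03 y -64.9 37.1 zmax 80.4
top 266 axis x,skew [-0.463 -0.08 ] rms 2.35 y -66.5 81.8 zmax 82.7
20.125 h -209.9 F.k 5.7 F [-3.86 -0.19  4.64] [ 558.7 -257.8   89.4]
```

Emit:
{"method": "move_arm", "body": {
  "deltas": "-0.01 -0.01 0.1 0 0 0;-0.01 -0.01 0.1 0 0 0;-0.01 -0.01 0.1 0 0 0;-0.01 -0.01 0.1 0 0 0;-0.01 -0.01 0.1 0 0 0;-0.004 -0.006 0.05 0 0 0;0 0 0 0 0 0"
}}

```text
clock: 21.0
position: [560.8, -258.9, 85.1]
ee_rot: [0.228, 0.949, 0.021, 0.216]
contact_force: [-7.8, 0.6, 9.1]
gripper_width: -0.2
```

```bash
python3 -c "
from key import *
rd();die();rd();im=eyes.get_image('side');rd()"
```

```text
21.0 h -214.83 F.k 11.48 F [-7.82  0.62  9.1 ] [ 560.8 -258.9   85.1]
die z pct [ 93.5  99.4 103.4 125.8 140.3 146.8] 169
21.05 h -214.8 F.k 11.63 F [-6.65  1.25  9.69] [ 560.8 -258.8   85.1]
21.1 h -214.8 F.k 12.03 F [-8.38  2.5   9.03] [ 560.8 -258.9   85.1]
```

Emit:
{"method": "move_arm", "body": {
  "deltas": "-0.01 -0.01 0.1 0 0 0;-0.01 -0.01 0.1 0 0 0;0 0 0 0 0 0"
}}

```text
clock: 21.48
position: [561.6, -259.2, 83.4]
ee_rot: [0.228, 0.949, 0.021, 0.216]
contact_force: [-7.9, 1.8, 11.3]
gripper_width: 0.1
```

```bash
python3 -c "
from key import *
rd();im=eyes.get_image('side');rd();im=eyes.get_image('side');rd()"
```

```text
21.475 h -216.7 F.k 13.68 F [-7.87  1.77 11.31] [ 561.6 -259.2   83.4]
21.525 h -216.67 F.k 13.59 F [-8.21  2.23 10.94] [ 561.6 -259.2   83.5]
21.575 h -216.66 F.k 13.4 F [-7.59  1.21 11.26] [ 561.6 -259.2   83.5]
```

Emit:
{"method": "move_arm", "body": {
  "deltas": "-0.01 -0.01 0.1 0 0 0;0 0 0 0 0 0;0 0 0 0 0 0;0 0 0 0 0 0"
}}

```text
clock: 22.08
position: [561.8, -259.4, 83.1]
ee_rot: [0.228, 0.949, 0.021, 0.216]
contact_force: [-10.4, 3.7, 14.0]
gripper_width: 0.1
```

```bash
python3 -c "
from key import *
rd();handle_fit(('side','top'),tag='9');rd()"
```

```text
22.075 h -217.13 F.k 17.52 F [-10.41   3.69  14.  ] [ 561.8 -259.4   83.1]
side 255 axis x,skew [-1.759 -0.079] rms 1.14 y -64.3 39.4 zmax 80.2
top 262 axis x,skew [-0.527 -0.074] rms 2.24 y -67.1 82.8 zmax 83.6
22.175 h -217.14 F.k 18.24 F [-11.05   2.92  14.69] [ 561.8 -259.4   83.1]
```

Force jumped to 18 N with only 0.4 mm more travel, so the key is hard home. Retracting along the key axis.

Emit:
{"method": "move_arm", "body": {
  "deltas": "0.02 0.03 -0.3 0 0 0;0.02 0.04 -0.3 0 0 0;0.03 0.05 -0.4 0 0 0;0.04 0.06 -0.5 0 0 0;0.07 0.12 -1 0 0 0;0.14 0.24 -2 0 0 0;0.2 0.36 -3 0 0 0;0.2 0.36 -3 0 0 0;0 0 0 0 0 0;0 0 0 0 0 0"
}}

```text
clock: 23.42
position: [518.0, -238.6, 175.7]
ee_rot: [0.228, 0.949, 0.021, 0.216]
contact_force: [-0.7, 0.6, -0.8]
gripper_width: 0.1
```

```bash
python3 -c "
from key import *
rd();im=die();handle_fit(('side','top'),tag='10');key('10');rd();b=cv2.imread('pics/side_10.png');cv2.imwrite('pics/d10.png',cv2.resize(b[90:280,140:340],None,fx=3,fy=3,interpolation=2))"
```

```text
23.425 h -112.66 F.k -0.28 F [-0.71  0.64 -0.8 ] [ 518.  -238.6  175.7]
die z pct [127.1 132.4 134.2 135.7 142.8 146.7] 115
side 234 axis x,skew [-1.731 -0.079] rms 1.09 y -62.5 35.7 zmax 81.4
top 281 axis x,skew [-0.563 -0.077] rms 2.44 y -69.5 83.1 zmax 83.6
wrist 2894 px 239.8 198.7 mean [ 553.3 -256.4   91.4] med [ 552.9 -256.3   92.1] rect c [array([ 555.2, -257. ]), array([41.9, 41.1])] h -204.8 n [-0.436  0.205  0.876]
top 193 px 367.0 195.4 mean [ 559.5 -258.9   91.6] med [ 560.  -258.2   92.1] rect c [array([ 557.4, -258.4]), array([39.1, 39.1])] h -207.1 n [-0.406  0.251  0.879]
side 114 px 206.2 126.8 mean [ 560.5 -250.5   92.2] med [ 560.5 -249.8   92.4] rect c [array([ 557.3, -253.5]), array([36.2, 36.9])] h -206.4 n [-0.393  0.215  0.894]
23.725 h -113.25 F.k 0.5 F [-0.74 -0.35  0.29] [ 517.9 -238.8  175. ]
```

View pics/d10.png

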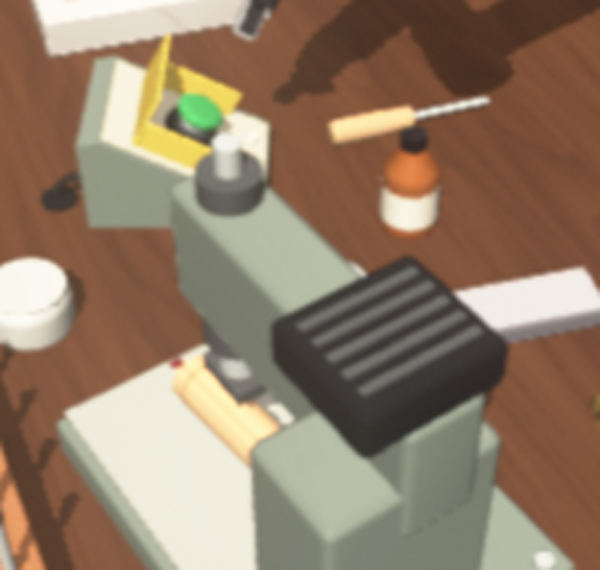

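View pics/top_10.png

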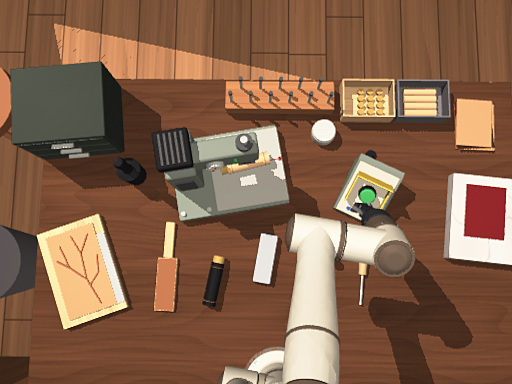

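The head is back up (block top at 134 mm) and the key is up. The handle is on the line, the bystanders are where they were, and the arm is clear.

```bash
python3 -c "
from bench import arm
print(arm.job_done())"
```

```text
the job is handed in; nothing more can be done
None
```

I rolled the handle onto the red line, held the key at its first stop, pressed it fully home and let it back up. I handed the job in at about 24 s; no verdict was reported.

**Pushing the handle:** my first descent did not reach its target, because joint 5 hit its limit before the arm touched anything. I changed to a tool lean of 30 degrees with a 10 degree sideways tilt and pushed from there. The handle never rolled past the line.

**Holding the key:** I held the first stop for about 2 s at roughly 6 N. The die came down to about 2 mm above its hover height, which puts the key at about 5.5 of 6 mm.

**Stamping:** I then pressed the key home. The force rose from about 13.5 to 18 N over the last 0.4 mm, which I took as the hard stop.

**Last checks before handing in:**
- **Handle position:** its axis was 0.6 mm (top camera) or 1.7 mm (side camera) short of the line, so the two differ by about 1 mm. It was about 0.08 rad off parallel, and its middle was about 3 mm from the die's middle along the line. All are within limits.
- **Press and key:** the die block was back at its resting height, and the key was back at its starting height.
- **Surroundings:** the arm was clear with no contact force. In the pictures the bystanders looked unmoved, but I did not measure them.
- **Failed check:** the wrist camera's automatic fit of the handle failed during the push because the fingers were in view, so I relied on the top and side cameras.

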